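Open the cooling water and start programme 46

ROBOT

A 7-joint arm with a two-finger parallel gripper is mounted at the origin on a cart in front of the work surface, level with it; the furniture and walls round the work are solid. World frame = base frame: x ahead of the robot, y to its left, z up, the work surface at z = 0. Lengths are in mm, angles in degrees, forces in N, time in s.
With the tool pointing down it reaches from about 350 to 900 mm from the base axis. Payload 8.1 kg.
Tool frame: the origin (TCP) lies on the centre line of the jaws, within the pads' length; the fingertips stand 17 mm ahead of it and the grasp point (between the pads) lies 2 mm behind it (r.tcp_to_tips is the distance from the TCP to the fingertips, in mm); x points along the fingers, z is the direction in which the jaws open and shut, and the axes are right-handed (so a half turn about x gives the same grasp; the last joint's range is limited). The gripper opens to 92 mm and grips with 3 to 60 N. Pads are 19 mm wide; open, the fingers measure 130 mm over their backs; the gripper's body (75 mm by 190 mm) begins 47 mm behind the grasp point.
Start: joints at [70.669, 24.895, 1.432, 90.138, -0.665, 64.973, -4.303], TCP at [145.38, -607.871, 211.742] pointing down, gripper open.
Joint ranges: [-149.89, 149.89], [-25.12, 119.58], [-72.63, 75.52], [4.76, 147.25], [-75.54, 255.54], [6.69, 114.76], [-157.13, 157.13]. Speed limits (degrees/s): [127.2, 127.2, 172.46, 172.46, 180, 180, 180].

INTERFACE

Orientations are given as a 3x3 rotation matrix whose columns are the frame's x, y, z axes.
In Python, from bench import observe, grab_frame, hand_in, r gives the robot as it stands. The module is installed in compiled form; this text tells all that it offers.
- The arm moves only by the tool send_rows, never from a script. Its argument "deltas" is a list of rows, each a list of 7 numbers: the shift along the tool's x, y, z in cm, then the turn, a rotation vector about the tool's x, y, z in rad, then the opening, from 0 (shut) to 1 (fully open). A call has 1 to 8 rows; each row is the pose to reach, as a shift and turn from the pose measured when the call began, along the tool's axes at that moment; what a row does not reach only later rows make up. A row lasts 1/12 s, in which the tool goes at most 41.7 mm and 7.16 degrees, less where a joint would pass 70% of its speed; a pose out of reach is approached as far as the arm can. A call with a gripper value outside its range is refused whole. The fingers move at their own pace and stop on an object; "squeeze" is the grip in N (left out, the last holds). Time passes only in rows, so rows that repeat a pose let the fingers close. It gives the time, the measured TCP pose, the force and the opening at its end, in the units of the state.
- observe(): the state, without advancing time (a new reading comes with each control period).
- grab_frame(name): name is "side" or "top" or "wrist"; returns a dict with "image" (420x560x3 uint8, blue, green, red), "camera_matrix" (3x3 intrinsics, pixels), "distortion" ([k1, k2, p1, p2, k3] as OpenCV has them; the pictures are not rectified), "R" (3x3) and "t" (3): a world point X has camera coordinates R X + t. Camera axes: x right, y down, z forward; pixel columns grow to the right and rows downward; lengths in mm; the calibration is good to about 2 mm. A picture is of the moment at which its call begins. There is no depth.
- hand_in(): hands the job in, once; it reports no verdict.
The state is a dict: "time": time; "joint_pos": joint angles; "qd": joint speeds; "effort": joint torques, N m; "ee_pos": TCP position; "ee_rot": TCP orientation; "contact_force": force on the tool from outside, world axes, zero at the start; "moment": the same for the moment, N m; "width": finger opening in mm.
Only numpy, scipy, OpenCV 4.12 (cv2) and the standard library are available. Lean on these libraries where they do the work, as an engineer would, in place of code of your own. Each camera call takes 0.05 s, during which the arm holds its last target. There are 200 camera calls.

TASK

Get the digester run going: first open the cooling-water valve fully, turning its blue handwheel anticlockwise to its stop as the stem rises. Then, under the clear hood of the programmer, roll the left code wheel up until it shows 4, and after it the right one until it shows 6, each digit centred between its index marks, by pushing their ridges up the slope; last, press the green start button fully in and let it go. Leave the glassware and other things around undisturbed.

Things in the scene. Friction and masses are not known exactly. Their poses are not given: they have to be found in the camera images.
- console: Grey wedge-shaped programmer, fixed to the worktop, 160 mm deep (its x), 270 mm wide (its y), 26 mm high in front, 107 mm at the back. Origin: centre of its underside; its own x points from the low front edge (robot's side) to the high back, y left, z up. Its panel leans back at 27 degrees from level: outward normal N = (-0.454, 0, 0.891), up the slope U = (0.891, 0, 0.454), in console axes.
- panel (a point): Centre of the console's sloping panel, 67 mm above the worktop, on the flat surface; axes as the console's.
- hood_edge (a point): Middle of the front edge (underside) of the clear, aluminium-framed splash hood over the panel, 292 mm above the worktop. The hood reaches 79 mm back from here, 131 mm to either side, 14 mm up, on two posts at the console's back corners; front and sides open. An upright hand does not fit below it; a tool tilted 20 to 45 degrees, coming from the robot's side, does.
- tens (a joint): Left code wheel, rad: white, 20 mm wide, axle parallel to console y, black digits 0 to 7 every 45 degrees, a grey ridge between each two. Value = digit x 0.7854 when that digit is centred between the two white index marks, facing out along N (3.1416 shows 4). Pushing ridges up the slope (away from the robot) raises it; stops at -0.2 and 5.7. No clicks: stays where left, 1 to 2 N at a ridge moves it.
- tens_face (a point): Point on the left wheel's digit face between its index marks: 30 mm from the axle along N, 16 mm out from the panel. Ridge tips are 45 mm from the axle, ridges 5 mm thick, about 29 mm clear between tips; they stand at 22.5 + 45k degrees plus the wheel's value from N (positive: up the slope). Fixed in the console, axes as the console's.
- units (a joint): Right code wheel, 68 mm right of the left one, rad; made, moved and reading exactly as the left one (4.7124 shows 6).
- units_face (a point): The same point of the right wheel.
- start (a joint): Travel of the green start push-button, m: 0 released, 0.006 fully in; springs back, about 5 N. It lies on the panel right of the wheels (console y = -55 mm), 28 mm across, pressed along -N.
- start_top (a point): Centre of the start button's top face; moves with it.
- valve: Brass globe valve on a copper pipe along its own y, fixed to the worktop on a steel plate 80x150 mm. Origin: centre of the plate's underside, on the stem axis. Its upright steel stem carries a blue handwheel; below the handwheel only the stem (10 mm) and a 28 mm bonnet that ends 90 mm above the worktop.
- handwheel (a joint): Angle of the valve's handwheel, rad: 0 shut, 2.3 fully open at its stop. Grows when turned anticlockwise seen from above. The stem rises 6 mm per rad with it, so the wheel climbs 14 mm from shut to open; turning takes about 0.1 N m and it stays where left.
- handwheel_centre (a point): Centre of the handwheel's rim, on the stem axis; 118 mm above the worktop when shut, rising with it. The rim is a level round disc 56 mm across and 12 mm thick; one white dot on it. Axes turn with it.
- b_crucible_2: Bystander, to be left alone: small white porcelain crucible, 41 mm across, 34 mm tall; origin at the centre of its underside, z up.
- b_dropper_2: Bystander, to be left alone: dropper bottle with black bulb, 35 mm across, 104 mm tall; origin at the centre of its underside, z up.
- b_timer: Bystander, to be left alone: flat white kitchen-type timer, 72x62x20 mm; origin at the centre of its underside, z up.
- b_flask_100: Bystander, to be left alone: small conical glass flask, 59 mm across, 105 mm tall; origin at the centre of its underside, z up.

How it is judged:
By the outcome, as a careful person would: the job done as asked, in the order asked, and still so for the second after the job is handed in, with the robot touching nothing.
It also fails if it takes over 69 s, if anything falls off the work surface, if the arm or the gripper's body presses on something with over 40 N, if the wrist force passes 120 N, or if a joint passes its speed limit or range.

## Working session

There is one attempt and no reset: what is moved stays moved. The work goes in short steps, Python scripts to look and compute and a tool call to move; the robot and the scene stay as the last step left them, time stands still between calls to the robot, and variables do not carry over. Pictures are saved under pics/ and viewed, about 8 in all and at most 12, crops included, and the job is handed in when it is done.

Besides the shell and the picture viewer there is one more tool, called as name(argument=value, ...) on one line, values as JSON. send_rows: Moves the arm, as the interface text tells. Its arguments: {"type":"object","properties":{"deltas":{"type":"array"},"squeeze":{"type":"number"}},"required":["deltas"]}

```bash
mkdir -p pics; python3 - <<'E'
from bench import *
import cv2
s=observe();print(s)
for n in("side","top"):
    f=grab_frame(n);cv2.imwrite(f"pics/{n}0.png",f["image"]);print(n,f["camera_matrix"],f["distortion"],f["R"],f["t"])
E
```

```text
{'time': 0.0, 'joint_pos': array([70.66810694, 24.93565143,  1.43402799, 90.18928795, -0.66686749,
       64.97260904, -4.30182216]), 'qd': array([-0.03431794,  0.01935933, -0.02443514, -0.0262179 ,  0.09135694,
       -0.05055136, -0.06615676]), 'effort': array([ 1.13356066e-04, -6.67849231e+01,  9.84904803e-01, -3.14457178e+01,
       -6.04145718e-02,  4.27598739e-02,  1.59487986e-04]), 'ee_pos': array([ 145.20843323, -607.35094318,  210.95303828]), 'ee_rot': array([[-4.86584814e-04,  9.72587033e-01,  2.32538655e-01],
       [ 1.47875651e-03,  2.32539128e-01, -9.72585918e-01],
       [-9.99998788e-01, -1.29377488e-04, -1.55136941e-03]]), 'contact_force': array([ 0.12825308, -0.11884534,  0.2899577 ]), 'moment': array([-0.01662983,  0.02547054, -0.03317118]), 'width': 92.14498362708997}
side [[381.35657076   0.         287.11799089]
 [  0.         381.35657076 207.08069976]
 [  0.           0.           1.        ]] [-0.04650267  0.          0.          0.          0.        ] [[ 0.94735702 -0.32000131  0.01066989]
 [-0.11332096 -0.36627941 -0.92357878]
 [ 0.29945458  0.87374971 -0.38326022]] [-493.3205497   213.91170992 1395.19346075]
top [[526.04887945   0.         286.03777527]
 [  0.         526.04887945 217.70448525]
 [  0.           0.           1.        ]] [-0.14334966  0.          0.          0.          0.        ] [[ 0.29558155 -0.95527835 -0.00865043]
 [-0.79367689 -0.24051902 -0.55877329]
 [ 0.53170343  0.17202873 -0.82927533]] [-189.7991866   493.53117022 2038.42711467]
```

View pics/side0.png

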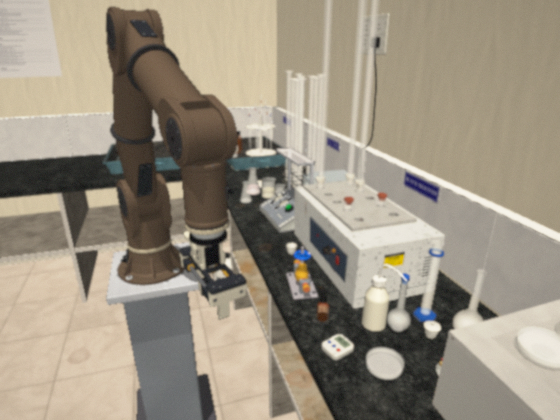

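View pics/top0.png

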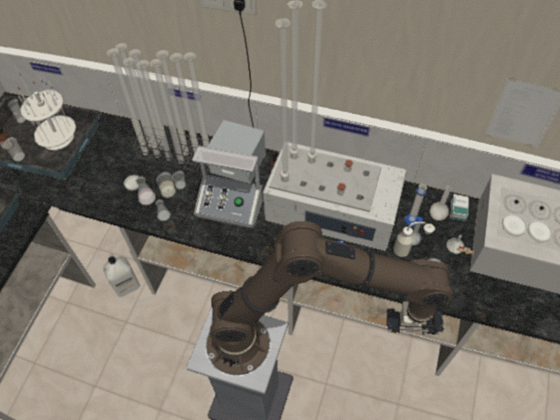

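Side view: valve with blue handwheel about (302,257), console near (282,210). Top view: console near (228,200), valve hidden by the arm. I'll take enlarged crops of both.

```bash
cat > h.py <<'E'
import numpy as np, cv2
from bench import observe, grab_frame, hand_in, r
def ray(f,uv):
    p=cv2.undistortPoints(np.array([[uv]],float),f["camera_matrix"],np.array(f["distortion"]))[0,0]
    R=np.array(f["R"]);return -R.T@f["t"], R.T@np.array([p[0],p[1],1])
def onz(f,uv,z):
    c,d=ray(f,uv);return c+d*(z-c[2])/d[2]
def proj(f,X):
    return cv2.projectPoints(np.array(X,float).reshape(-1,1,3),cv2.Rodrigues(np.array(f["R"]))[0],np.array(f["t"],float),f["camera_matrix"],np.array(f["distortion"]))[0][:,0]
def crop(f,x0,y0,w,h,k,name):
    cv2.imwrite(name,cv2.resize(f["image"][y0:y0+h,x0:x0+w],None,fx=k,fy=k,interpolation=cv2.INTER_CUBIC))
E
python3 - <<'E'
from h import *
t=grab_frame("top");s=grab_frame("side")
a=cv2.resize(t["image"][130:240,180:280],None,fx=5,fy=5,interpolation=2)
b=cv2.resize(s["image"][190:310,250:330],None,fx=5,fy=5,interpolation=2)
a=a[:550];out=np.zeros((600,800,3),np.uint8)
out[:550,:400]=cv2.resize(t["image"][145:235,190:270],None,fx=5,fy=5,interpolation=2)[:450].copy() if 0 else cv2.resize(t["image"][120:230,190:270],None,fx=5,fy=5,interpolation=2)
out[:,400:]=b
cv2.imwrite("pics/c1.png",out)
E
```

```text
(no output)
```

View pics/c1.png

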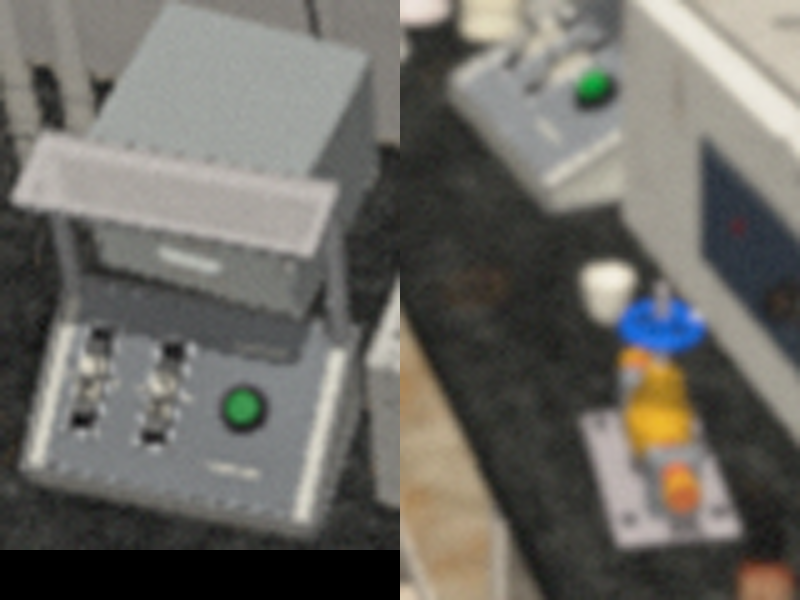

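Crop: handwheel centre at side (302.4,255), start button at top (238.4,201.6) and side (288.8,207.6), front top corners of the console at top (194.8,213.8) and (252.6,224.4).

```bash
python3 - <<'E'
from h import *
t=grab_frame("top");s=grab_frame("side")
print("hw",onz(s,(302.4,255),118))
for p in [(583,418),(655,408),(742,537),(618,548)]: print("plate",onz(s,(250+(p[0]-400)/5,190+p[1]/5),6))
def tri(a,b):
    c1,d1=a;c2,d2=b;A=np.c_[d1,-d2];k=np.linalg.lstsq(A,c2-c1,rcond=None)[0];p,q=c1+k[0]*d1,c2+k[1]*d2;return (p+q)/2,np.linalg.norm(p-q)
print("btn",tri(ray(t,(238.4,201.6)),ray(s,(288.8,207.6))), onz(t,(238.4,201.6),72))
print(onz(t,(194.8,213.8),26),onz(t,(252.6,224.4),26))
print(onz(s,(250+(545-400)/5,190+212/5),0))
for p in [(95,385),(163,390)]: print("wheels",onz(t,(190+p[0]/5,120+p[1]/5),85))
for p in [(15,205),(318,255)]: print("hood front",onz(t,(190+p[0]/5,120+p[1]/5),299))
E
```

```text
hw [ 475.08845416 -286.80907476  118.        ]
plate [ 447.72392696 -210.23346372    6.        ]
plate [ 500.76494047 -213.42567825    6.        ]
plate [ 499.85913781 -374.13923508    6.        ]
plate [ 420.49172897 -360.67535578    6.        ]
btn (array([597.59713532, 206.72506758,  73.63602686]), np.float64(0.3985226205815763)) [598.42682655 207.23864513  72.        ]
[508.19092299 387.53806173  26.        ] [530.08920148 119.51697057  26.        ]
[524.39262133 121.15692637   0.        ]
wheels [575.77134427 337.40963267  85.        ]
wheels [588.14199968 277.1295389   85.        ]
hood front [591.07513983 385.98623709 299.        ]
hood front [612.58143534 126.38742684 299.        ]
```

```bash
python3 - <<'E'
from h import *
s=grab_frame("side");t=grab_frame("top")
for p in [(625,215),(800,445)]: print(onz(s,(250+(p[0]-400)/5,190+p[1]/5),0))
for p in [(265,226),(384,250)]: print("top",onz(t,p,0))
for z in (34,): print("cruc",onz(s,(250+208/5,190+270/5),z))
print("dropper/timer",onz(s,(323,305),100),onz(s,(338,346),20))
E
```

```text
[588.85058479  94.78275116   0.        ]
[ 583.67088905 -280.33325448    0.        ]
top [553.75046017  70.85616626   0.        ]
top [ 585.42278664 -462.56357485    0.        ]
cruc [519.84255488 -56.20507072  34.        ]
dropper/timer [ 443.54536663 -528.484311    100.        ] [ 457.30962533 -605.20872717   20.        ]
```

```bash
cat >> h.py <<'E'
from scipy.spatial.transform import Rotation as Rn
def down(yaw):
    c,s=np.cos(np.radians(yaw)),np.sin(np.radians(yaw))
    return np.array([[0,-s,c],[0,c,s],[-1,0,0]],float)
def go(P,R):
    s=observe();E=np.array(s["ee_rot"])
    d=E.T@(np.array(P)-s["ee_pos"])/10;w=Rn.from_matrix(E.T@R).as_rotvec()
    return np.round(np.r_[d,w],3).tolist()
E
python3 -c "
from h import *
print(go((475,-287,220),down(-125)))"
```

```text
[-0.835, 39.522, -23.534, 0.846, -0.0, 0.0]
```

send_rows(deltas=[[-0.8,4,-2.4,0.1,0,0,1],[-0.8,8,-4.8,0.2,0,0,1],[-0.8,12,-7.1,0.3,0,0,1],[-0.8,16,-9.5,0.4,0,0,1],[-0.8,20,-11.9,0.5,0,0,1],[-0.8,23.5,-14,0.6,0,0,1],[-0.8,27,-16,0.7,0,0,1],[-0.8,30,-18,0.8,0,0,1]])

```text
time: 1.07
ee_pos: [384.6, -373.8, 219.9]
ee_rot: [[0.001, 0.842, -0.54], [-0.0, -0.54, -0.842], [-1.0, 0.001, -0.0]]
contact_force: [0.6, -0.2, -0.7]
width: 91.9
```

```bash
python3 -c "
from h import *
print(go((475,-287,220),down(-125)),observe()['joint_pos'])"
```

```text
[-0.004, 2.923, -12.185, 0.041, -0.0, -0.001] [ 36.08551455  16.19899097   3.04689833 102.07995488  -0.97033709
  61.71206773 -83.2046373 ]
```

send_rows(deltas=[[0,1,-4,0.02,0,0,1],[0,2,-8,0.04,0,0,1],[0,2.9,-12.2,0.04,0,0,1],[0,2.9,-12.2,0.04,0,0,1],[0,2.9,-12.2,0.04,0,0,1]])

```text
time: 1.48
ee_pos: [477.2, -283.7, 219.8]
ee_rot: [[0.001, 0.823, -0.568], [0.001, -0.568, -0.823], [-1.0, 0.001, -0.001]]
contact_force: [-0.5, -1.0, 0.4]
width: 91.7
```

```bash
python3 - <<'E'
from h import *
f=grab_frame("wrist");s=grab_frame("side")
out=np.zeros((420,800,3),np.uint8);out[:,:560]=f["image"]
out[:240,560:]=cv2.resize(s["image"][210:290,260:340],(240,240),interpolation=2)
cv2.imwrite("pics/w1.png",out);print(observe()['ee_pos'],proj(f,[(475,-287,118),(475,-287,124)]),f["R"],f["t"])
E
```

```text
[ 474.37171352 -287.31320707  219.87618876] [[281.47696917 200.93674163]
 [281.5794     202.90436988]] [[-5.67988966e-01 -8.23035740e-01 -8.39857952e-04]
 [-7.96626377e-01  5.49506480e-01  2.51851233e-01]
 [-2.06821059e-01  1.43717774e-01 -9.67765597e-01]] [ 37.58244313 502.99767297 536.43707921]
```

View pics/w1.png

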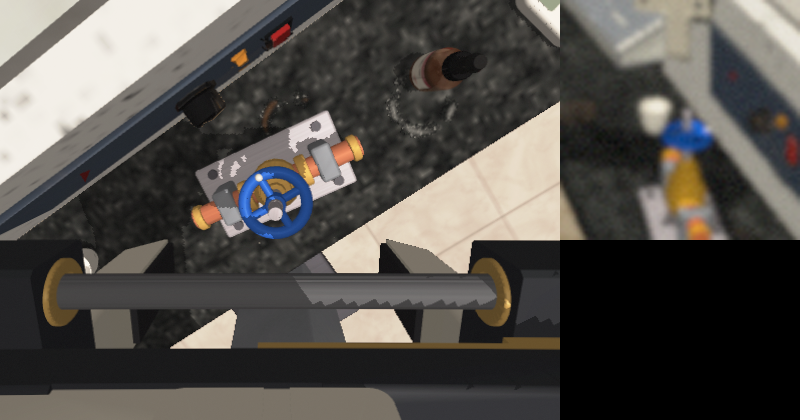

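Wrist view: handwheel rim spans columns 240–312, rows 166–240, so its centre is (276,203); that puts the stem at about (477,-284). White dot at (259,178). Descending.

```bash
python3 -c "
from h import *
print(go((477,-284,118),down(-125)))"
```

```text
[10.187, 0.022, -0.429, 0.001, 0.001, -0.0]
```

send_rows(deltas=[[2.5,0,-0.4,0,0,0,1],[5,0,-0.4,0,0,0,1],[7.5,0,-0.4,0,0,0,1],[10.2,0,-0.4,0,0,0,1],[10.2,0,-0.4,0,0,0,1],[10.2,0,-0.4,0,0,0,0.5],[10.2,0,-0.4,0,0,0,0.5],[10.2,0,-0.4,0,0,0,0.5]], squeeze=25)

```text
time: 2.25
ee_pos: [477.4, -285.3, 119.8]
ee_rot: [[0.002, 0.819, -0.574], [-0.002, -0.574, -0.819], [-1.0, 0.003, 0.0]]
contact_force: [-1.2, 0.2, 0.4]
width: 76.6
```

send_rows(deltas=[[0,0,0,0,0,0,0.4],[0,0,0,0,0,0,0.4],[0,0,0,0,0,0,0.4],[0,0,0,0,0,0,0.4],[0,0,0,0,0,0,0.4],[0,0,0,0,0,0,0.4]], squeeze=25)

```text
time: 2.75
ee_pos: [477.4, -285.2, 119.8]
ee_rot: [[0.002, 0.819, -0.574], [-0.002, -0.574, -0.819], [-1.0, 0.003, 0.0]]
contact_force: [0.4, 0.5, -0.8]
width: 38.2
```

```bash
python3 - <<'E'
from h import *
f=grab_frame("wrist");s=grab_frame("side")
out=np.zeros((420,800,3),np.uint8);out[:,:560]=f["image"]
out[:240,560:]=cv2.resize(s["image"][210:290,260:340],(240,240),interpolation=2)
cv2.imwrite("pics/w2.png",out);o=observe();print(o['ee_pos'],o['contact_force'],o['width'],proj(f,[(477,-285,118),(477,-285,124)]))
E
```

```text
[ 477.32884784 -285.21471307  119.68557394] [-0.42973952 -0.18982489  0.07379431] 36.97155880830414 [[276.02860894 250.93003134]
 [276.03108798 255.53486511]]
```

View pics/w2.png

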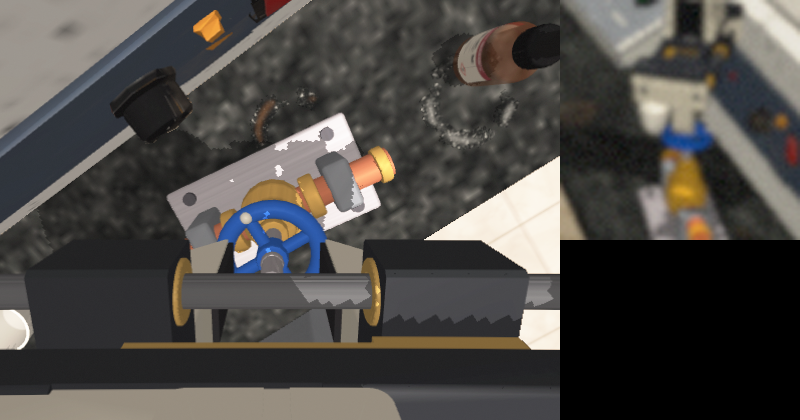

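```bash
python3 - <<'E'
from h import *
f=grab_frame("wrist");s=grab_frame("side");o=observe()
P=o['ee_pos'];E=o['ee_rot']
for k,fr in(("w",f),("s",s)):
  print(k,"tcp",proj(fr,[P]),"tips+-18.5",proj(fr,[P+17*E[:,0]+g*E[:,2] for g in(-18.5,18.5)]),"z range",[proj(fr,[(477,-284,z)])[0].round(1).tolist() for z in(100,118,132)])
C=[(477,-284,118)]
for z in(105,118):
  q=[np.array([477+28*np.cos(a),-284+28*np.sin(a),z]) for a in np.linspace(0,6.28,60)]
  for k,fr in(("w",f),("s",s)):
    p=proj(fr,q);print(z,k,p.min(0).round(1),p.max(0).round(1))
a,b=ray(f,(271,247)),ray(s,(302.5,255.5))
A=np.c_[a[1],-b[1]];k=np.linalg.lstsq(A,b[0]-a[0],rcond=None)[0];print(a[0]+k[0]*a[1],b[0]+k[1]*b[1])
crop(s,262,200,80,80,7.5,"pics/s2.png")
E
```

```text
w tcp [[276.0557088  251.36770968]] tips+-18.5 [[241.20529113 239.52897706]
 [310.91394166 239.52194041]] z range [[274.5, 239.7], [274.3, 252.0], [274.2, 263.4]]
s tcp [[302.89087447 254.22612755]] tips+-18.5 [[304.13308916 256.06802565]
 [301.36229645 261.53218541]] z range [[302.5, 259.3], [302.6, 254.5], [302.8, 250.7]]
105 w [221.1 190.8] [327.7 291.5]
105 s [294.  253.7] [311.1 262.4]
118 w [217.4 196.7] [331.2 303.5]
118 s [294.1 250.3] [311.2 258.9]
[ 478.49312711 -282.97082054  112.6916572 ] [ 477.32882021 -282.18223953  113.22288415]
```

View pics/s2.png

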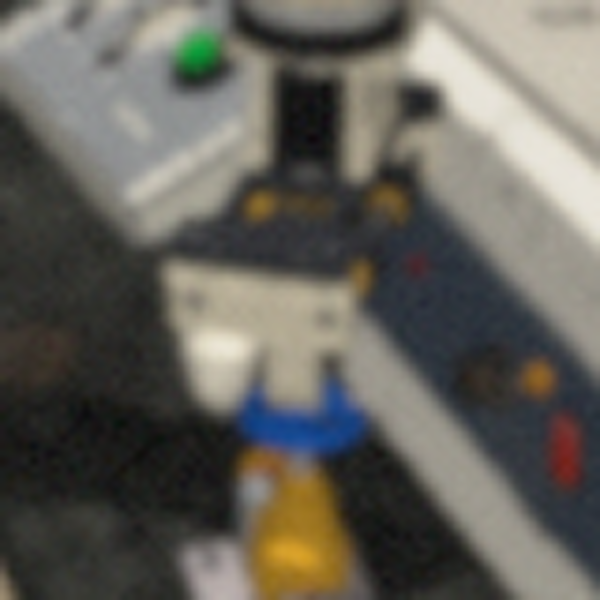

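```bash
python3 - <<'E'
from h import *
print([a for a in dir(r) if a[0]!='_'],r.tcp_to_tips)
f=grab_frame("wrist");o=observe();P=o['ee_pos'];E=o['ee_rot']
for L in(-20,-10,0,10,17):
  print(L,proj(f,[P+L*E[:,0]+g*E[:,2]+y*E[:,1] for g in(-18.5,18.5) for y in(-9.5,9.5)]).round(0).tolist())
crop(f,180,180,200,170,4,"pics/w3.png")
E
```

```text
['IKError', 'tcp_to_tips'] 17.0
-20 [[234.0, 288.0], [233.0, 248.0], [318.0, 288.0], [319.0, 248.0]]
-10 [[236.0, 278.0], [235.0, 240.0], [316.0, 278.0], [317.0, 240.0]]
0 [[238.0, 269.0], [237.0, 233.0], [313.0, 269.0], [314.0, 233.0]]
10 [[240.0, 261.0], [239.0, 227.0], [312.0, 261.0], [312.0, 227.0]]
17 [[242.0, 256.0], [241.0, 222.0], [310.0, 256.0], [311.0, 222.0]]
```

View pics/w3.png

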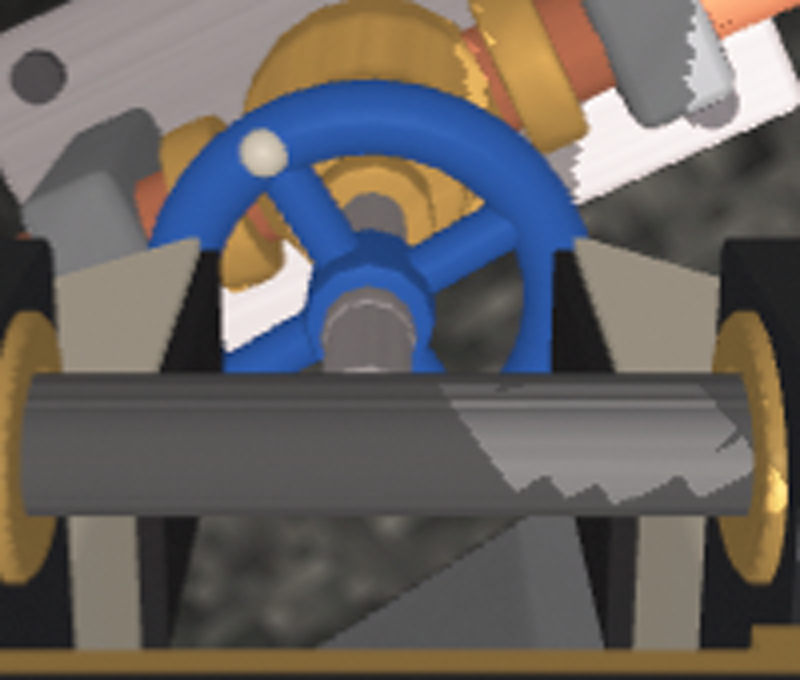

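```bash
python3 - <<'E'
from h import *
s=grab_frame("side");f=grab_frame("wrist");print(f["camera_matrix"][0],f["camera_matrix"][1],f["distortion"])
P=np.array([474.4,-287.3,219.9]);E=down(-125)
for L in(-15,0,17):
  p=proj(s,[P+L*E[:,0]+g*E[:,2] for g in(-46,46)]);print(L,p.round(1).tolist(),((p-[260,210])*3+[560,0]).round().tolist())
im=cv2.imread("pics/w1.png")[:240,560:]
cv2.imwrite("pics/ins.png",cv2.resize(im,None,fx=2.5,fy=2.5,interpolation=2))
E
```

```text
[378.02747136   0.         276.2630528 ] [  0.         378.02747136 205.46871887] [0.01671898 0.         0.         0.         0.        ]
-15 [[306.7, 216.8], [299.5, 228.6]] [[700.0, 21.0], [679.0, 56.0]]
0 [[306.5, 221.0], [299.4, 233.0]] [[700.0, 33.0], [678.0, 69.0]]
17 [[306.4, 225.8], [299.3, 238.0]] [[699.0, 47.0], [678.0, 84.0]]
```

View pics/ins.png

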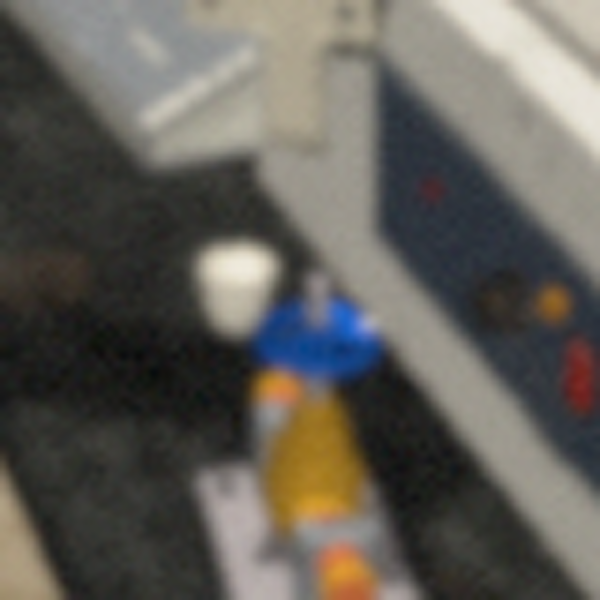

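Side inset and wrist view agree: the fingertips end near ee_pos +11 mm, not −17 mm as stated, so the pads closed just above the rim. I'll open and go about 30 mm lower, watching the force.

send_rows(deltas=[[0,0,0,0,0,0,1],[0,0,-0.2,0,0,0,1],[0,0,-0.2,0,0,0,1],[0,0,-0.2,0,0,0,1],[0,0,-0.2,0,0,0,1],[0,0,-0.2,0,0,0,1],[0,0,-0.2,0,0,0,1],[0,0,-0.2,0,0,0,1]], squeeze=25)

```text
time: 3.77
ee_pos: [478.5, -283.7, 119.7]
ee_rot: [[0.002, 0.819, -0.574], [-0.002, -0.574, -0.819], [-1.0, 0.003, 0.0]]
contact_force: [-0.1, 0.1, 0.5]
width: 85.7
```

send_rows(deltas=[[0.6,0,0,0,0,0,1],[1.2,0,0,0,0,0,1],[1.8,0,0,0,0,0,1],[2.4,0,0,0,0,0,1],[2.9,0,0,0,0,0,1],[2.9,0,0,0,0,0,1]])

```text
time: 4.27
ee_pos: [477.8, -283.4, 89.2]
ee_rot: [[0.0, 0.819, -0.574], [-0.001, -0.574, -0.819], [-1.0, 0.001, 0.001]]
contact_force: [-0.3, -0.9, 1.0]
width: 91.6
```

send_rows(deltas=[[0,0,0,0,0,0,0.5],[0,0,0,0,0,0,0.5],[0,0,0,0,0,0,0.5],[0,0,0,0,0,0,0.5],[0,0,0,0,0,0,0.5],[0,0,0,0,0,0,0.5],[0,0,0,0,0,0,0.5],[0,0,0,0,0,0,0.5]])

```text
time: 4.93
ee_pos: [478.1, -283.1, 89.4]
ee_rot: [[0.001, 0.819, -0.574], [-0.001, -0.574, -0.819], [-1.0, 0.001, 0.0]]
contact_force: [0.8, 0.9, 0.9]
width: 55.2
```

send_rows(deltas=[[-0.06,0,0,-0.1,0,0,0.5],[-0.12,0,0,-0.2,0,0,0.5],[-0.18,0,0,-0.3,0,0,0.5],[-0.24,0,0,-0.4,0,0,0.5],[-0.3,0,0,-0.5,0,0,0.5],[-0.36,0,0,-0.6,0,0,0.5],[-0.42,0,0,-0.7,0,0,0.5],[-0.42,0,0,-0.7,0,0,0.5]])

```text
time: 5.6
ee_pos: [478.4, -281.7, 93.7]
ee_rot: [[0.001, 0.995, 0.096], [0.0, 0.096, -0.995], [-1.0, 0.001, -0.0]]
contact_force: [1.4, 4.7, 1.2]
width: 55.5
```

send_rows(deltas=[[-0.06,0,0,-0.1,0,0,0.5],[-0.12,0,0,-0.2,0,0,0.5],[-0.18,0,0,-0.3,0,0,0.5],[-0.24,0,0,-0.4,0,0,0.5],[-0.3,0,0,-0.5,0,0,0.5],[-0.36,0,0,-0.6,0,0,0.5],[-0.42,0,0,-0.7,0,0,0.5],[-0.42,0,0,-0.7,0,0,0.5]])

```text
time: 6.27
ee_pos: [477.8, -280.3, 97.9]
ee_rot: [[-0.0, 0.694, 0.72], [0.002, 0.72, -0.694], [-1.0, 0.001, -0.002]]
contact_force: [-2.3, 5.8, 3.5]
width: 54.7
```

```bash
python3 - <<'E'
from h import *
o=observe();print(o['contact_force'],o['moment'],o['joint_pos'],o['width'],o['ee_pos'])
f=grab_frame("wrist");cv2.imwrite("pics/w4.png",f["image"])
im=f["image"].astype(int);m=((im.min(2)>170)&(np.ptp(im,axis=2)<25)).astype(np.uint8)
n,l,st,c=cv2.connectedComponentsWithStats(m)
print([(st[i].tolist(),c[i].round().tolist()) for i in range(1,n) if 15<st[i,4]<400])
E
```

```text
[-2.34949708  5.80063422  3.52913541] [1.09260233 0.41612671 0.05360088] [ 40.30048919  27.20597102 -20.96703002 106.30356486  12.4013209
  48.78940367 -30.74478288] 54.67499732846944 [ 477.82040766 -280.28725157   97.86525152]
[([89, 219, 34, 20, 363], [107.0, 231.0]), ([238, 231, 14, 14, 149], [244.0, 238.0]), ([120, 235, 12, 5, 39], [125.0, 238.0]), ([273, 240, 8, 20, 102], [277.0, 250.0]), ([243, 250, 16, 21, 57], [250.0, 259.0])]
```

send_rows(deltas=[[0,0,0,0,0,0,1],[0,0,0,0,0,0,1],[0,0,0,0,0,0,1],[0,0,0,0,0,0,1],[0,0,0,0,0,0,1],[0,0,0,0,0,0,1]])

```text
time: 6.82
ee_pos: [477.8, -280.5, 97.8]
ee_rot: [[-0.0, 0.698, 0.716], [0.002, 0.716, -0.698], [-1.0, 0.001, -0.002]]
contact_force: [-0.2, 0.2, 0.2]
width: 89.9
```

```bash
python3 -c "
from h import *
print(go((478,-283.4,98),down(-110)),observe()['ee_pos'])"
```

```text
[-0.02, -0.2, 0.217, 1.148, -0.002, -0.0] [ 477.8396481  -280.45589584   97.80725533]
```

send_rows(deltas=[[0,-0.2,0.2,0.12,0,0,1],[0,-0.2,0.2,0.24,0,0,1],[0,-0.2,0.2,0.36,0,0,1],[0,-0.2,0.2,0.48,0,0,1],[0,-0.2,0.2,0.6,0,0,1],[0,-0.2,0.2,0.72,0,0,1],[0,-0.2,0.2,0.84,0,0,1],[0,-0.2,0.2,0.96,0,0,1]])

```text
time: 7.48
ee_pos: [477.9, -283.3, 97.8]
ee_rot: [[-0.0, 0.986, -0.167], [0.002, -0.167, -0.986], [-1.0, -0.0, -0.002]]
contact_force: [0.0, -0.1, -0.6]
width: 91.7
```

send_rows(deltas=[[0,0,0,0.1,0,0,1],[0,0,0,0.19,0,0,0.9],[0,0,0,0.19,0,0,0.5],[0,0,0,0.19,0,0,0.5],[0,0,0,0.19,0,0,0.5],[0,0,0,0.19,0,0,0.5],[0,0,0,0.19,0,0,0.5],[0,0,0,0.19,0,0,0.5]])

```text
time: 8.15
ee_pos: [478.2, -282.6, 97.8]
ee_rot: [[0.0, 0.937, -0.349], [0.003, -0.349, -0.937], [-1.0, -0.001, -0.003]]
contact_force: [1.5, 4.4, 0.6]
width: 55.0
```

send_rows(deltas=[[0,0,0,0,0,0,0.5],[0,0,0,0,0,0,0.5],[-0.06,0,0,-0.1,0,0,0.5],[-0.12,0,0,-0.2,0,0,0.5],[-0.18,0,0,-0.3,0,0,0.5],[-0.24,0,0,-0.4,0,0,0.5],[-0.3,0,0,-0.5,0,0,0.5],[-0.36,0,0,-0.6,0,0,0.5]])

```text
time: 8.82
ee_pos: [478.3, -281.3, 101.4]
ee_rot: [[-0.0, 0.969, 0.247], [0.005, 0.247, -0.969], [-1.0, 0.001, -0.004]]
contact_force: [0.4, 5.7, 0.7]
width: 55.1
```

send_rows(deltas=[[-0.06,0,0,-0.1,0,0,0.5],[-0.12,0,0,-0.2,0,0,0.5],[-0.17,0,0,-0.28,0,0,0.5],[-0.17,0,0,-0.34,0,0,0.5],[-0.17,0,0,-0.38,0,0,0.5],[-0.17,0,0,-0.42,0,0,0.5],[-0.17,0,0,-0.46,0,0,0.5]])

```text
time: 9.4
ee_pos: [477.5, -280.6, 102.6]
ee_rot: [[-0.001, 0.758, 0.652], [0.006, 0.652, -0.758], [-1.0, 0.003, -0.006]]
contact_force: [-1.5, 2.6, -0.7]
width: 55.2
```

```bash
python3 - <<'E'
from h import *
o=observe();print(o['contact_force'],o['moment'],o['joint_pos'],o['width'],o['ee_pos'])
f=grab_frame("wrist");cv2.imwrite("pics/w5.png",f["image"])
E
```

```text
[-1.54781048  2.61181631 -0.72063363] [ 0.53065418  0.29550027 -0.97153915] [ 39.53878867  26.76060142 -19.66976779 105.98038149  11.11825512
  49.36929738 -34.7840604 ] 55.168221546016056 [ 477.4984138  -280.63834712  102.60058722]
```

send_rows(deltas=[[0,0,0,0,0,0,1],[0,0,0,0,0,0,1],[0,0,0,0,0,0,1],[0,0,0,0,0,0,1],[0,0,0,0,0,0,1],[-2,0,0,0,0,0,1],[-5,0,0,0,0,0,1],[-8,0,0,0,0,0,1]])

```text
time: 10.12
ee_pos: [476.9, -280.9, 183.0]
ee_rot: [[-0.003, 0.756, 0.654], [0.007, 0.654, -0.756], [-1.0, 0.002, -0.008]]
contact_force: [-0.0, -0.7, -0.1]
width: 91.5
```

send_rows(deltas=[[-3,0,0,0,0,0,1],[-6,0,0,0,0,0,1],[-6,0,0,0,0,0,1],[-6,0,0,0,0,0,1]])

```text
time: 10.45
ee_pos: [478.2, -281.8, 244.9]
ee_rot: [[0.0, 0.756, 0.654], [0.005, 0.654, -0.756], [-1.0, 0.003, -0.004]]
contact_force: [0.3, 0.3, 0.2]
width: 91.6
```

```bash
python3 - <<'E'
from h import *
f=grab_frame("wrist");cv2.imwrite("pics/w6.png",f["image"]);o=observe();print(o['ee_pos'],o['ee_rot'].round(3),o['joint_pos'])
im=f["image"].astype(int)
b=(im[:,:,0]>im[:,:,2]+60)&(im[:,:,0]>110);b=b.astype(np.uint8);n,l,st,c=cv2.connectedComponentsWithStats(b);print([st[i].tolist() for i in range(1,n) if st[i,4]>150])
q=[(478+24*np.cos(a),-283+24*np.sin(a),138) for a in np.radians(range(0,360,30))];p=proj(f,q);print(p.min(0),p.max(0))
m=((im.min(2)>170)&(np.ptp(im,axis=2)<30)).astype(np.uint8)
n,l,st,c=cv2.connectedComponentsWithStats(m)
for i in range(1,n):
  if 10<st[i,4]<300: X=onz(f,c[i],138);print(st[i].tolist(),c[i].round(),X.round(),np.degrees(np.arctan2(X[1]+283,X[0]-478)).round(),np.hypot(X[1]+283,X[0]-478).round())
E
```

```text
[ 477.28608842 -281.45842341  243.28083358] [[-0.002  0.756  0.654]
 [ 0.006  0.654 -0.756]
 [-1.     0.002 -0.006]] [ 41.19308819  18.78337734 -21.15061982  95.90237481   6.93918524
  66.9070916  -30.82983538]
[[240, 164, 72, 70, 2536]]
[245.91245519 169.64418131] [307.83509564 229.84504597]
[105, 0, 32, 8, 109] [122.   3.] [ 513. -116.  138.] 78.0 170.0
[269, 112, 4, 4, 12] [270. 113.] [ 524. -237.  138.] 45.0 65.0
[262, 125, 11, 10, 53] [267. 130.] [ 513. -243.  138.] 48.0 53.0
[276, 128, 15, 17, 132] [283. 136.] [ 517. -255.  138.] 36.0 48.0
[246, 137, 7, 6, 18] [249. 140.] [ 499. -238.  138.] 65.0 50.0
[232, 146, 13, 9, 73] [237. 149.] [ 488. -236.  138.] 78.0 49.0
[242, 193, 7, 7, 34] [245. 196.] [ 464. -262.  138.] 123.0 25.0
[307, 209, 15, 10, 87] [313. 214.] [ 488. -311.  138.] -70.0 30.0
[297, 222, 9, 6, 15] [302. 225.] [ 476. -310.  138.] -94.0 27.0
[283, 229, 23, 14, 129] [293. 235.] [ 465. -311.  138.] -115.0 31.0
```

```bash
python3 - <<'E'
from h import *
f=grab_frame("wrist")
g=dict(f,R=np.array([[-5.67988966e-01,-8.23035740e-01,-8.39857952e-04],[-7.96626377e-01,5.49506480e-01,2.51851233e-01],[-2.06821059e-01,1.43717774e-01,-9.67765597e-01]]),t=np.array([37.58244313,502.99767297,536.43707921]))
im=cv2.imread("pics/w1.png")[:,:560].astype(int);m=((im.min(2)>160)&(np.ptp(im,axis=2)<40)).astype(np.uint8);m[:160]=0;m[200:]=0
n,l,st,c=cv2.connectedComponentsWithStats(m)
b=((im[:,:,0]>im[:,:,2]+60)&(im[:,:,0]>110)).astype(np.uint8);b[:160]=0
for fr,uv in((g,None),):
  n2,l2,s2,c2=cv2.connectedComponentsWithStats(b);j=1+np.argmax(s2[1:,4]);x,y,w,h=s2[j,:4];C=onz(g,(x+w/2,y+h/2),120);print(s2[j],C)
for i in range(1,n):
  if 10<st[i,4]<300: X=onz(g,c[i],124);print(c[i],st[i],X,np.degrees(np.arctan2(*(X-C)[[1,0]])))
C=onz(f,(276,199),134);X=onz(f,(245,196),138);print(C,np.degrees(np.arctan2(*(X-C)[[1,0]])))
E
```

```text
[ 239  167   73   72 2628] [ 476.64229845 -282.70766437  120.        ]
[220.5 168.1] [218 160   6  19  50] [ 520.99006115 -265.54734808  124.        ] 21.153889077541972
[234.4137931  168.50574713] [230 161  11  16  87] [ 515.10843822 -273.56510405  124.        ] 13.36987941755554
[328.31851852 168.18888889] [318 160  21  20 270] [ 477.14920251 -328.98172335  124.        ] -89.37238481679569
[258.46153846 177.23076923] [255 174   8   7  39] [ 500.1772912  -284.07316175  124.        ] -3.3205713939604884
[298.0625 197.375 ] [296 195   5   5  16] [ 471.60400699 -299.25314735  124.        ] -106.93610059792833
[ 476.61396904 -281.60749292  134.        ] 122.93924306227429
```

Dot-based turn reads 126° ± 4° against 132° for the stop; the twist reaction suggested the stop, but time is plentiful, so I'll grip once more and push to confirm.

```bash
python3 -c "
from h import *
print(go((477.5,-282.5,103),down(-80)))"
```

```text
[13.929, -0.046, 0.265, 0.539, -0.008, 0.001]
```

send_rows(deltas=[[0,0,0.2,0.12,0,0,1],[0,0,0.2,0.24,0,0,1],[3,0,0.2,0.36,-0.01,0,1],[6,0,0.25,0.48,-0.01,0,1],[9,0,0.25,0.54,-0.01,0,1],[12,0,0.25,0.54,-0.01,0,1],[13.9,0,0.25,0.54,-0.01,0,1],[13.9,0,0.25,0.54,-0.01,0,0.9]])

```text
time: 11.22
ee_pos: [474.0, -280.3, 98.0]
ee_rot: [[-0.008, 0.985, 0.173], [0.003, 0.173, -0.985], [-1.0, -0.008, -0.004]]
contact_force: [-0.1, -0.2, 0.5]
width: 88.3
```

send_rows(deltas=[[0,0,0,0,0,0,0.5],[0,0,0,0,0,0,0.5],[0,0,0,0,0,0,0.5],[0,0,0,0,0,0,0.5],[0,0,0,0,0,0,0.5],[0,0,0,0,0,0,0.5],[0,0,0,0,0,0,0.5],[0,0,0,-0.05,0,0,0.5]])

```text
time: 11.88
ee_pos: [474.9, -282.0, 99.1]
ee_rot: [[-0.006, 0.976, 0.219], [0.0, 0.219, -0.976], [-1.0, -0.006, -0.002]]
contact_force: [-0.8, -6.5, 3.5]
width: 55.3
```

```bash
python3 -c "
from h import *
o=observe();print(o['moment'],o['width'],o['ee_pos'],o['ee_rot'][:,2],o['contact_force'])"
```

```text
[-1.17015912  0.49282367 -0.90824345] 55.278266384693204 [ 474.93650789 -281.95911619   99.14245174] [ 0.21918422 -0.97568201 -0.00170243] [-0.80405349 -6.47253333  3.46859936]
```

send_rows(deltas=[[0,0,0,-0.03,0,0,0.5],[0,0,0,-0.06,0,0,0.5],[0,0,0,-0.09,0,0,0.5],[0,0,0,-0.12,0,0,0.5]])

```text
time: 12.22
ee_pos: [474.4, -282.4, 99.2]
ee_rot: [[-0.006, 0.943, 0.334], [0.0, 0.334, -0.943], [-1.0, -0.006, -0.002]]
contact_force: [-0.1, -2.1, -1.4]
width: 55.0
```

```bash
python3 -c "
from h import *
o=observe();print(o['moment'],o['width'],o['ee_pos'],o['ee_rot'][:,2],o['contact_force'])"
```

```text
[-0.56643074  0.01745433 -0.8644327 ] 55.01753854761096 [ 474.44473988 -282.37285497   99.21846527] [ 0.33384499 -0.94262469 -0.00249342] [-0.11535575 -2.05605465 -1.35810022]
```

Moment −0.9 N·m at once: the valve is at its stop. Releasing and moving off towards the console.

```bash
cat >> h.py <<'E'
YAW=4.67;O=np.array([599,260,0.])
Rc=Rn.from_euler('z',YAW,degrees=True).as_matrix()
Nc=np.array([-.454,0,.891]);Uc=np.array([.891,0,.454])
def W(u,y,n): return O+Rc@(np.array([0,y,67.])+u*Uc+n*Nc)   # panel coords -> world
def tool(tilt=27): # tool x tilted from down toward +x, jaws along console +y, camera to robot side
    t=np.radians(tilt);x=np.array([np.sin(t),0,-np.cos(t)]);z=np.array([0,1.,0])
    return Rc@np.c_[x,np.cross(z,x),z]
E
python3 -c "
from h import *
print(go((420,-200,310),down(-70)))"
```

```text
[-21.04, -2.504, -9.635, -0.009, -0.003, 0.006]
```

send_rows(deltas=[[0,0,0,0,0,0,1],[0,0,0,0,0,0,1],[0,0,0,0,0,0,1],[0,0,0,0,0,0,1],[-3,0,0,0,0,0,1],[-6,0,0,0,0,0,1],[-10,0,0,0,0,0,1],[-14,0,0,0,0,0,1]])

```text
time: 12.88
ee_pos: [474.8, -281.7, 240.4]
ee_rot: [[-0.008, 0.942, 0.334], [0.002, 0.334, -0.942], [-1.0, -0.007, -0.004]]
contact_force: [1.1, -0.6, 0.4]
width: 91.5
```

```bash
python3 -c "
from h import *
print(go((400,0,330),down(94)), go((400,0,330),down(20)),W(0,30,110),tool())"
```

```text
[-8.858, 2.31, -29.081, -2.871, -0.01, -0.004] [-8.858, 2.31, -29.081, -1.579, -0.008, 0.002] [546.78329337 285.83445663 165.01      ] [[ 0.45248332 -0.88804852 -0.08141666]
 [ 0.03696239 -0.07254277  0.99668015]
 [-0.89100652 -0.4539905   0.        ]]
```

send_rows(deltas=[[-1.1,0.3,-3.6,-0.12,0,0,1],[-2.2,0.6,-7.2,-0.24,0,0,0.8],[-3.3,0.9,-10.9,-0.36,0,0,0.6],[-4.4,1.2,-14.5,-0.48,0,0,0.4],[-5.5,1.5,-18.1,-0.6,0,0,0.2],[-6.6,1.8,-21.8,-0.72,0,0,0],[-7.7,2,-25.4,-0.84,0,0,0],[-8.9,2.3,-29,-0.96,0,0,0]], squeeze=10)

```text
time: 13.55
ee_pos: [399.0, 1.1, 330.9]
ee_rot: [[-0.007, 0.261, 0.965], [0.001, 0.965, -0.261], [-1.0, -0.001, -0.007]]
contact_force: [1.2, 0.4, -0.2]
width: 49.7
```

```bash
python3 -c "
from h import *
print(observe()['joint_pos']);print(go((430,120,330),down(94)), go((440,265,300),tool()))"
```

```text
[ 28.55744154   0.96080115 -35.92124501 104.55871921   0.46548337
  75.08118593 -22.6039613 ]
[0.083, 12.288, -0.11, -1.905, -0.006, -0.006] [3.091, 26.55, -2.904, -1.875, -0.456, -0.323]
```

send_rows(deltas=[[0.2,1.7,-0.2,-0.12,-0.03,-0.02,0],[0.4,3.3,-0.4,-0.24,-0.06,-0.04,0],[0.6,5,-0.5,-0.36,-0.09,-0.06,0],[0.8,6.6,-0.7,-0.47,-0.11,-0.08,0],[1,8.3,-0.9,-0.59,-0.14,-0.1,0],[1.2,10,-1.1,-0.7,-0.17,-0.12,0],[1.4,11.6,-1.3,-0.82,-0.2,-0.14,0],[1.6,13.3,-1.5,-0.94,-0.23,-0.16,0]])

```text
time: 14.22
ee_pos: [418.8, 134.8, 315.0]
ee_rot: [[0.241, -0.607, 0.757], [-0.102, 0.76, 0.642], [-0.965, -0.232, 0.121]]
contact_force: [0.1, -0.3, 0.2]
width: 0.8
```

```bash
python3 -c "
from h import *
print(observe()['joint_pos']);print(go((440,265,300),tool()))"
```

```text
[ 15.48326573  -1.18807859 -48.93394939 110.29925572  13.20201837
  62.63710488   0.65360718]
[0.628, 8.961, 9.782, -0.929, -0.224, -0.16]
```

send_rows(deltas=[[0.1,1.2,1.2,-0.12,-0.03,-0.02,0],[0.2,2.3,2.5,-0.24,-0.06,-0.04,0],[0.3,3.4,3.7,-0.36,-0.09,-0.06,0],[0.4,4.5,5,-0.48,-0.12,-0.08,0],[0.5,5.7,6.2,-0.6,-0.15,-0.1,0],[0.5,6.8,7.4,-0.71,-0.17,-0.12,0],[0.6,8,8.7,-0.82,-0.2,-0.14,0],[0.6,9,9.8,-0.93,-0.22,-0.16,0]])

```text
time: 14.88
ee_pos: [439.2, 266.8, 300.1]
ee_rot: [[0.452, -0.888, -0.087], [0.036, -0.08, 0.996], [-0.891, -0.454, -0.005]]
contact_force: [0.0, -1.0, -1.0]
width: 0.7
```

```bash
python3 -c "
from h import *
print(observe()['joint_pos']);print(go(W(-20,30,130),tool()))"
```

```text
[  6.35358947   1.65209334 -57.21962911 114.8424104   27.95981263
  48.27681251  28.55019183]
[14.975, -1.57, 1.033, 0.007, -0.001, -0.0]
```

send_rows(deltas=[[4,-0.4,0.2,0,0,0,0],[8,-0.8,0.5,0,0,0,0],[12,-1.2,0.8,0,0,0,0],[15,-1.6,1,0,0,0,0],[15,-1.6,1,0,0,0,0]])

```text
time: 15.3
ee_pos: [520.8, 281.5, 167.7]
ee_rot: [[0.446, -0.891, -0.085], [0.032, -0.079, 0.996], [-0.894, -0.447, -0.007]]
contact_force: [-1.0, -1.2, -0.6]
width: 0.5
```

```bash
python3 - <<'E'
from h import *
f=grab_frame("wrist");im=f["image"].copy();cv2.imwrite("pics/w7raw.png",im)
np.savez("pics/w7.npz",R=f["R"],t=f["t"],K=f["camera_matrix"],d=f["distortion"])
o=observe();print(o['joint_pos'],o['ee_pos'])
for y in(81,13): print(proj(f,[W(0,y,16)]))
print("btn",proj(f,[W(0,-55,8)]))
cv2.imwrite("pics/w7.png",cv2.resize(im,(800,600),interpolation=2))
E
```

```text
[ -4.65223897  20.80833579 -49.6000083  117.9311216   56.38442964
  42.54517175   3.98804666] [519.73989802 282.59000224 170.3328053 ]
[[345.87315869 227.54232363]]
[[258.43125091 226.87219572]]
btn [[173.76125044 223.26269651]]
```

View pics/w7.png

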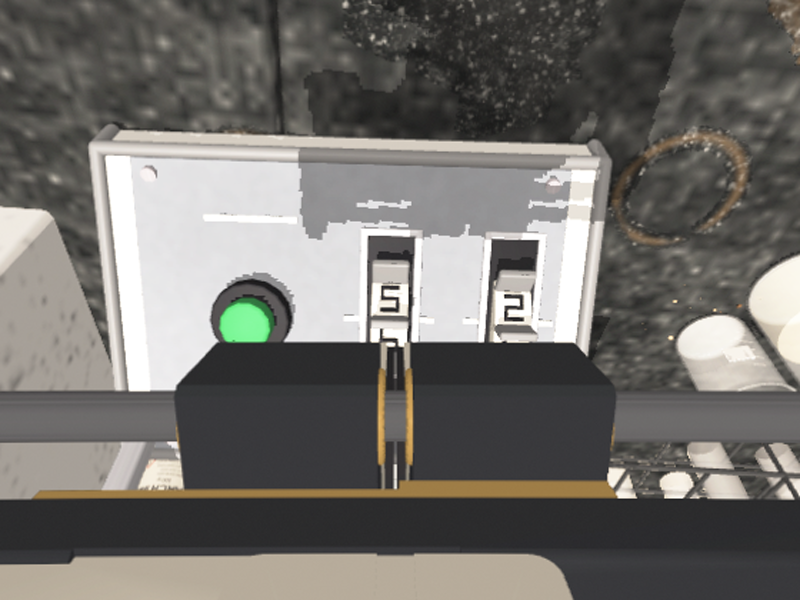

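```bash
cat >> h.py <<'E'
def onpanel(f,uv,n):
    c,d=ray(f,uv);Nw=Rc@Nc;p0=W(0,0,n);X=c+d*((p0-c)@Nw)/(d@Nw);q=X-p0
    return np.array([q@(Rc@Uc),q@Rc[:,1]])
E
python3 - <<'E'
from h import *
z=np.load("pics/w7.npz");f=dict(camera_matrix=z["K"],distortion=z["d"],R=z["R"],t=z["t"])
k=1/1.42857
for nm,p,zz in [("FR",(92,147),26),("FL",(607,147),26)]: print(nm,onz(f,np.array(p)*k,zz))
im=cv2.imread("pics/w7raw.png").astype(int);g=(im[:,:,1]>im[:,:,2]+60);ys,xs=np.where(g);print("green",xs.mean(),ys.mean(),xs.min(),xs.max(),ys.min(),ys.max())
for nm,p,n in [("stripR",(120,160),0),("stripL",(580,165),0),("btn",(245,322),14),("markU1",(350,319),0),("markU2",(427,321),0),("markT1",(472,321),0),("markT2",(541,322),0),("slotU",(365,233),0),("slotU2",(420,233),0),("slotT",(488,238),0),("slotT2",(544,238),0)]: print(nm,onpanel(f,np.array(p)*k,n).round(1))
for a in(-67.5,-45,-22.5,0,10,22.5,30):
  s,c=np.sin(np.radians(a)),np.cos(np.radians(a))
  print(a,"tip",(proj(f,[W(45*s,92,-14+45*c)])/k).round(),"face",(proj(f,[W(30*s,92,-14+30*c)])/k).round())
E
```

```text
FR [527.76230446 120.17597314  26.        ]
FL [503.53245237 390.40813567  26.        ]
green 171.900314795383 225.08394543546694 154 190 209 239
stripR [ -85.5 -120.1]
stripL [-84.7 125.1]
btn [ -0.1 -55.2]
markU1 [2.  1.2]
markU2 [ 2.9 45.4]
markT1 [ 2.7 71.2]
markT2 [  2.9 110.8]
slotU [-47.6  10.1]
slotU2 [-47.8  40.5]
slotT [-45.3  78.1]
slotT2 [-45.5 108.9]
-67.5 tip [[514. 246.]] face [[510. 268.]]
-45 tip [[519. 269.]] face [[513. 284.]]
-22.5 tip [[521. 300.]] face [[515. 304.]]
0 tip [[520. 334.]] face [[514. 325.]]
10 tip [[519. 348.]] face [[514. 334.]]
22.5 tip [[517. 363.]] face [[512. 344.]]
30 tip [[515. 370.]] face [[511. 349.]]
```

The image is turned 180° (image right = console left). Tens shows "2" at (515,307), just below its marks, so about 70°. Units shows "5" at (390,300), about 198°. Button at (245,322), index marks on row ~321, giving panel y of 92 (tens) and 24 (units). Next, a gentle touch on the bare panel to calibrate the tip.

```bash
python3 -c "
from h import *
print(go(W(-45,-12,35),tool()))"
```

```text
[9.235, 2.294, -4.053, 0.008, -0.003, -0.006]
```

send_rows(deltas=[[0,1.5,-4,0,0,0,0],[3,2.3,-4,0,0,0,0],[6,2.3,-4,0,0,0,0],[9.2,2.3,-4,0,0,0,0],[9.2,2.3,-4,0,0,0,0],[9.2,2.3,-4,0,0,0,0]])

```text
time: 15.85
ee_pos: [543.4, 244.2, 78.5]
ee_rot: [[0.447, -0.89, -0.087], [0.034, -0.08, 0.996], [-0.894, -0.448, -0.006]]
contact_force: [-0.3, 0.9, -0.4]
width: 0.3
```

send_rows(deltas=[[0.8,0,0,0,0,0,0],[1.6,0,0,0,0,0,0],[2.4,0,0,0,0,0,0],[2.4,0,0,0,0,0,0]])

```text
time: 16.18
ee_pos: [554.6, 245.5, 58.3]
ee_rot: [[0.449, -0.89, -0.087], [0.034, -0.08, 0.996], [-0.893, -0.45, -0.005]]
contact_force: [0.7, -0.6, 0.3]
width: 0.3
```

send_rows(deltas=[[0.4,0,0,0,0,0,0],[0.8,0,0,0,0,0,0],[0.8,0,0,0,0,0,0]])

```text
time: 16.43
ee_pos: [558.5, 246.0, 51.6]
ee_rot: [[0.449, -0.889, -0.087], [0.035, -0.08, 0.996], [-0.893, -0.451, -0.005]]
contact_force: [0.4, 0.3, -0.6]
width: 0.6
```

```bash
cat >> h.py <<'E'
def pc(P): # world -> panel (u,y,n)
    q=Rc.T@(np.array(P)-O)-[0,0,67];return np.array([q@Uc,q[1],q@Nc]).round(1)
E
python3 -c "
from h import *
o=observe();print(pc(o['ee_pos']),o['contact_force'],o['moment'],o['joint_pos'])"
```

```text
[-43.9 -10.7   5.1] [ 0.44130367  0.26266188 -0.6057013 ] [ 0.06801692  0.38174866 -0.00657924] [ -8.11442553  31.65094886 -39.07624976 123.37218783  81.44461366
  34.43817167 -15.81651621]
```

send_rows(deltas=[[0.4,0,0,0,0,0,0],[0.8,0,0,0,0,0,0],[0.8,0,0,0,0,0,0]])

```text
time: 16.68
ee_pos: [562.3, 246.1, 43.9]
ee_rot: [[0.449, -0.889, -0.087], [0.034, -0.08, 0.996], [-0.893, -0.45, -0.005]]
contact_force: [-0.6, 0.1, -0.1]
width: 0.4
```

send_rows(deltas=[[0.4,0,0,0,0,0,0],[0.6,0,0,0,0,0,0],[0.6,0,0,0,0,0,0]])

```text
time: 16.93
ee_pos: [565.0, 246.0, 37.9]
ee_rot: [[0.448, -0.89, -0.086], [0.034, -0.08, 0.996], [-0.893, -0.45, -0.006]]
contact_force: [-0.1, 0.1, 0.2]
width: 0.6
```

send_rows(deltas=[[0.3,0,0,0,0,0,0],[0.5,0,0,0,0,0,0],[0.5,0,0,0,0,0,0]])

```text
time: 17.18
ee_pos: [567.2, 246.2, 33.4]
ee_rot: [[0.449, -0.89, -0.086], [0.034, -0.08, 0.996], [-0.893, -0.45, -0.006]]
contact_force: [0.4, -0.8, 0.6]
width: 0.6
```

```bash
python3 -c "
from h import *
o=observe();print(pc(o['ee_pos']),o['contact_force'],o['moment'])"
```

```text
[-44.5 -11.2 -15.1] [ 0.42417019 -0.8311053   0.62132939] [ 0.06676476  0.43827394 -0.05329205]
```

send_rows(deltas=[[0.2,0,0,0,0,0,0],[0.4,0,0,0,0,0,0],[0.4,0,0,0,0,0,0]])

```text
time: 17.43
ee_pos: [567.6, 246.3, 32.9]
ee_rot: [[0.452, -0.888, -0.088], [0.033, -0.082, 0.996], [-0.891, -0.453, -0.008]]
contact_force: [-33.9, -15.0, 58.2]
width: 0.3
```

send_rows(deltas=[[0.2,0,0,0,0,0,0],[0.4,0,0,0,0,0,0],[0.4,0,0,0,0,0,0]])

```text
time: 17.68
ee_pos: [567.7, 246.3, 32.9]
ee_rot: [[0.456, -0.885, -0.09], [0.031, -0.085, 0.996], [-0.889, -0.457, -0.011]]
contact_force: [-39.3, -17.5, 65.6]
width: 0.4
```

```bash
python3 -c "
from h import *
o=observe();print(pc(o['ee_pos']),o['contact_force'],o['moment'])
f=grab_frame('side');cv2.imwrite('pics/side5.png',f['image'])
g=grab_frame('wrist');cv2.imwrite('pics/w8raw.png',g['image'])
a=cv2.resize(f['image'][160:240,250:330],(400,400),interpolation=2)
b=cv2.resize(g['image'],(400,300),interpolation=3);out=np.zeros((400,800,3),np.uint8);out[:,:400]=a;out[:300,400:]=b;cv2.imwrite('pics/v8.png',out)
print(proj(f,[W(-45,-11,0)]),proj(g,[W(-45,-11,0)]))"
```

```text
[-44.3 -11.1 -15.7] [-39.30785533 -17.4889449   65.58699789] [-2.91323486  1.50674814 -1.51206736]
[[278.23016433 210.85720954]] [[277.5721169  261.71567941]]
```

Contact at n_ee ≈ −15.6, so the tips sit 15.5 mm behind the reported TCP. The push was much stiffer than I expected (about 78 N); backing off at once.

send_rows(deltas=[[-1,0,0,0,0,0,0],[-3,0,0,0,0,0,0],[-6,0,0,0,0,0,0],[-6,0,0,0,0,0,0]])

```text
time: 18.12
ee_pos: [539.5, 246.2, 89.9]
ee_rot: [[0.459, -0.884, -0.092], [0.034, -0.086, 0.996], [-0.888, -0.46, -0.009]]
contact_force: [0.6, 0.5, 0.7]
width: 0.6
```

View pics/v8.png

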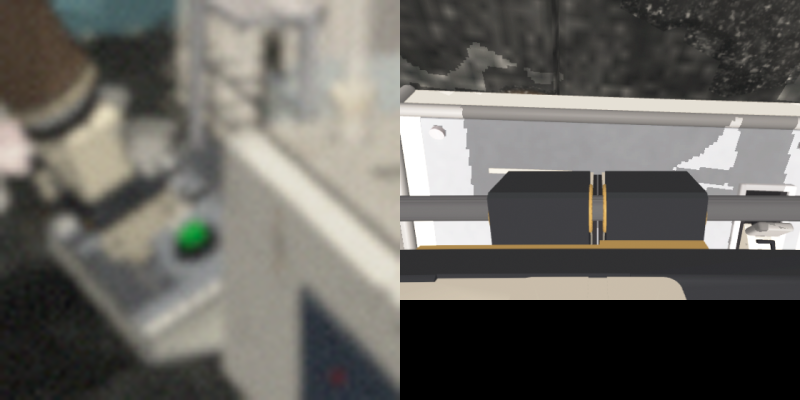

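```bash
python3 -c "
from h import *
o=observe();print(pc(o['ee_pos']),o['contact_force'],o['moment'])
print(go(W(-33,92,32),tool()))"
```

```text
[-43.4  -8.9  47.8] [0.63370649 0.49590216 0.66424468] [0.10013489 0.36760187 0.06420321]
[1.561, -1.167, 10.081, 0.014, -0.003, 0.007]
```

View: at contact the fingertip stood on the bare panel between button and edge, and the tens wheel still shows 2. Now behind the tens ridge.

```bash
python3 -c "
from h import *
print(go(W(-45,92,30),tool()),go(W(-45,92,-2.5),tool()))"
```

```text
[1.752, 0.035, 10.098, 0.014, -0.003, 0.007] [5.002, 0.057, 10.108, 0.014, -0.003, 0.007]
```

send_rows(deltas=[[0,0,4,0.01,0,0.01,0],[0,0,8,0.01,0,0.01,0],[0.5,0,10.1,0.01,0,0.01,0],[1.8,0,10.1,0.01,0,0.01,0],[3.5,0,10.1,0.01,0,0.01,0],[4.6,0,10.1,0.01,0,0.01,0],[5,0,10.1,0.01,0,0.01,0],[5,0,10.1,0.01,0,0.01,0]])

```text
time: 18.78
ee_pos: [553.1, 347.9, 43.2]
ee_rot: [[0.449, -0.89, -0.083], [0.032, -0.076, 0.997], [-0.893, -0.45, -0.005]]
contact_force: [0.2, -0.2, 0.4]
width: 0.6
```

```bash
python3 -c "
from h import *
o=observe();print(pc(o['ee_pos']),o['contact_force'])
for u,n in((-25,4.5),(-10,6.5),(3,6.5),(9,5)): print(go(W(u,92,n),tool()))"
```

```text
[-45.2  91.3  -3.7] [ 0.15161353 -0.23675162  0.42317873]
[-0.832, -2.013, 0.057, 0.004, -0.004, -0.005]
[-1.039, -3.512, 0.051, 0.004, -0.004, -0.005]
[-1.045, -4.812, 0.046, 0.004, -0.004, -0.005]
[-0.897, -5.413, 0.045, 0.004, -0.004, -0.005]
```

send_rows(deltas=[[-0.3,-0.7,0.05,0,0,0,0],[-0.6,-1.4,0.05,0,0,0,0],[-0.8,-2,0.05,0,0,0,0],[-0.95,-2.7,0.05,0,0,0,0],[-1.05,-3.5,0.05,0,0,0,0]])

```text
time: 19.2
ee_pos: [579.1, 351.0, 69.1]
ee_rot: [[0.449, -0.89, -0.083], [0.033, -0.077, 0.996], [-0.893, -0.45, -0.005]]
contact_force: [-1.6, -0.6, -0.4]
width: 0.3
```

```bash
python3 -c "
from h import *
o=observe();print(pc(o['ee_pos']),o['contact_force'],o['moment'])
g=grab_frame('wrist');cv2.imwrite('pics/w9raw.png',g['image'])
for u,n in((3,6.5),(9,5)): print(go(W(u,92,n),tool()))"
```

```text
[-10.1  92.3   7.5] [-1.63972486 -0.55754719 -0.3968969 ] [-0.02769047  0.73321026 -0.09761093]
[0.099, -1.076, -0.015, 0.003, -0.004, -0.003]
[0.248, -1.677, -0.016, 0.003, -0.004, -0.003]
```

send_rows(deltas=[[0,-0.6,0,0,0,0,0],[0.1,-1.1,0,0,0,0,0],[0.2,-1.7,0,0,0,0,0],[0.2,-1.7,0,0,0,0,0]])

```text
time: 19.58
ee_pos: [598.6, 352.2, 76.5]
ee_rot: [[0.451, -0.889, -0.081], [0.033, -0.074, 0.997], [-0.892, -0.452, -0.004]]
contact_force: [-0.4, -0.1, 0.1]
width: 0.8
```

```bash
python3 - <<'E'
from h import *
o=observe();print(pc(o['ee_pos']),o['contact_force'],o['moment'])
g=grab_frame('wrist');cv2.imwrite('pics/w10raw.png',g['image']);np.savez("pics/w10.npz",R=g["R"],t=g["t"])
z=proj(g,[W(2.7,92,16),W(-20,92,16),W(-20,85,10),W(-20,99,10)]);print(z)
# column profile in the wheel
x=int(z[1,0]);im=g['image'].astype(int).mean(2)
print(x,[int(v) for v in im[80:250:3,x-4:x+5].mean(1)])
for a in(-70,-60,-50,-40,-30,-20,-10):
  s,c=np.sin(np.radians(a)),np.cos(np.radians(a));print(a,proj(g,[W(2.7+45*s,92,-14+45*c),W(2.7+30*s,92,-14+30*c)])[:,1].round())
E
```

```text
[10.6 92.   5.3] [-0.40686215 -0.12591636  0.07703886] [0.08709851 0.4581396  0.03670884]
[[277.45797022 242.19644227]
 [277.57569529 193.29823269]
 [262.15599555 190.37802792]
 [293.0120589  190.44770242]]
277 [161, 161, 162, 162, 162, 162, 162, 162, 163, 163, 163, 163, 162, 162, 163, 218, 228, 219, 48, 47, 47, 47, 47, 46, 49, 136, 152, 138, 136, 136, 136, 136, 136, 135, 135, 231, 233, 235, 236, 182, 42, 240, 241, 242, 243, 244, 245, 98, 152, 158, 155, 181, 36, 43, 168, 69, 40]
-70 [145. 173.]
-60 [154. 180.]
-50 [166. 188.]
-40 [181. 197.]
-30 [198. 208.]
-20 [217. 219.]
-10 [236. 231.]
```

send_rows(deltas=[[-1.2,0,0,0,0,0,0],[-2.2,0.4,0,0,0,0,0],[-2.4,2,0,0,0,0,0],[-2.2,3.6,0,0,0,0,0],[-1.5,3.9,0,0,0,0,0],[0,3.9,0,0,0,0,0],[0,3.9,0,0,0,0,0]])

```text
time: 20.22
ee_pos: [563.6, 348.6, 57.6]
ee_rot: [[0.451, -0.889, -0.081], [0.032, -0.075, 0.997], [-0.892, -0.452, -0.006]]
contact_force: [0.6, 0.1, -0.5]
width: 0.4
```

```bash
python3 -c "
from h import *
o=observe();print(pc(o['ee_pos']),o['contact_force'],o['moment'])
for u,n in((-12,6.5),(0,6.5)): print(go(W(u,92,n),tool()))"
```

```text
[-29.3  91.2   4.3] [ 0.61668503  0.11605959 -0.51078314] [-2.33411038e-02  3.73396365e-01 -1.94369580e-04]
[-0.223, -1.726, 0.08, 0.002, -0.005, -0.002]
[-0.226, -2.926, 0.077, 0.002, -0.005, -0.002]
```

send_rows(deltas=[[-0.1,-0.8,0.08,0,0,0,0],[-0.2,-1.6,0.08,0,0,0,0],[-0.2,-2.3,0.08,0,0,0,0],[-0.2,-2.9,0.08,0,0,0,0],[-0.2,-2.9,0.08,0,0,0,0]])

```text
time: 20.63
ee_pos: [589.8, 351.5, 73.4]
ee_rot: [[0.452, -0.889, -0.08], [0.032, -0.073, 0.997], [-0.892, -0.453, -0.005]]
contact_force: [-0.7, -0.2, -0.0]
width: 0.4
```

```bash
cat > m.py <<'E'
from h import *
import sys
def meas(name,y):
    o=observe();print(pc(o['ee_pos']),o['contact_force'].round(1),o['moment'].round(2))
    g=grab_frame('wrist');cv2.imwrite(f'pics/{name}.png',g['image']);np.savez(f"pics/{name}.npz",R=g["R"],t=g["t"],K=g["camera_matrix"],d=g["distortion"])
    x=int(proj(g,[W(-20,y,16)])[0,0]);im=g['image'].astype(int).mean(2)
    print("col",x,[(80+2*i,int(v)) for i,v in enumerate(im[80:250:2,x-4:x+5].mean(1))][25:])
    for a in range(-75,-5,5):
        s,c=np.sin(np.radians(a)),np.cos(np.radians(a));print(a,proj(g,[W(2.7+45*s-2.5*c,y,-14+45*c+2.5*s),W(2.7+30*s-2.5*c,y,-14+30*c+2.5*s)])[:,1].round(1),end=' ')
    print()
if __name__=="__main__": meas(sys.argv[1],float(sys.argv[2]))
E
python3 m.py w11 92
```

```text
[ 1.4 91.9  6.5] [-0.7 -0.2 -0. ] [ 0.08  0.39 -0.  ]
col 277 [(130, 164), (132, 164), (134, 164), (136, 164), (138, 164), (140, 163), (142, 164), (144, 162), (146, 226), (148, 230), (150, 223), (152, 202), (154, 47), (156, 47), (158, 47), (160, 47), (162, 47), (164, 47), (166, 47), (168, 46), (170, 46), (172, 46), (174, 46), (176, 46), (178, 46), (180, 46), (182, 45), (184, 45), (186, 45), (188, 45), (190, 45), (192, 45), (194, 45), (196, 45), (198, 45), (200, 48), (202, 230), (204, 41), (206, 41), (208, 101), (210, 236), (212, 237), (214, 96), (216, 41), (218, 48), (220, 139), (222, 152), (224, 158), (226, 162), (228, 148), (230, 110), (232, 111), (234, 147), (236, 246), (238, 246), (240, 246), (242, 176), (244, 72), (246, 70), (248, 70)]
-75 [159.1 186.7] -70 [162.2 188.9] -65 [166.1 191.5] -60 [170.7 194.6] -55 [176.2 198.2] -50 [182.3 202.1] -45 [189.2 206.4] -40 [196.7 211.1] -35 [204.8 216.2] -30 [213.4 221.4] -25 [222.4 226.9] -20 [231.6 232.5] -15 [241.  238.2] -10 [250.4 244. ]
```

Tens ridge measured at −27° (wanted −22.5°), so nudge 3 mm further up.

send_rows(deltas=[[0,-0.15,0,0,0,0,0],[0,-0.3,0,0,0,0,0],[0,-0.3,0,0,0,0,0],[0,-0.3,0,0,0,0,0]])

```text
time: 21.02
ee_pos: [591.7, 351.8, 74.4]
ee_rot: [[0.451, -0.889, -0.08], [0.032, -0.074, 0.997], [-0.892, -0.453, -0.005]]
contact_force: [-0.6, -0.6, -0.3]
width: 0.5
```

```bash
python3 m.py w12 92
```

```text
[ 3.6 92.1  6.5] [-0.6 -0.6 -0.3] [0.07 0.57 0.07]
col 277 [(130, 163), (132, 163), (134, 164), (136, 164), (138, 164), (140, 191), (142, 233), (144, 227), (146, 221), (148, 181), (150, 47), (152, 47), (154, 47), (156, 47), (158, 47), (160, 47), (162, 139), (164, 154), (166, 143), (168, 144), (170, 142), (172, 46), (174, 46), (176, 46), (178, 45), (180, 45), (182, 45), (184, 45), (186, 45), (188, 45), (190, 45), (192, 43), (194, 39), (196, 93), (198, 232), (200, 232), (202, 41), (204, 41), (206, 79), (208, 237), (210, 238), (212, 205), (214, 41), (216, 39), (218, 53), (220, 140), (222, 154), (224, 159), (226, 163), (228, 148), (230, 108), (232, 111), (234, 246), (236, 246), (238, 246), (240, 245), (242, 175), (244, 71), (246, 70), (248, 70)]
-75 [154.6 182.4] -70 [157.6 184.6] -65 [161.4 187.2] -60 [166.  190.2] -55 [171.3 193.7] -50 [177.4 197.6] -45 [184.3 201.9] -40 [191.8 206.6] -35 [199.8 211.6] -30 [208.4 216.9] -25 [217.4 222.3] -20 [226.6 228. ] -15 [236.  233.7] -10 [245.4 239.4]
```

send_rows(deltas=[[-1.2,0,0,0,0,0,0],[-3,0.5,0,0,0,0,0],[-4,2,-1.5,0,0,0,0],[-4,3.8,-5,0,0,0,0],[-3.5,5.3,-6.8,0,0,0,0],[-2.5,5.6,-6.8,0,0,0,0],[-2.5,5.6,-6.8,0,0,0,0]])

```text
time: 21.65
ee_pos: [535.6, 276.8, 70.4]
ee_rot: [[0.451, -0.889, -0.079], [0.029, -0.074, 0.997], [-0.892, -0.451, -0.007]]
contact_force: [0.3, 0.3, -0.2]
width: 0.5
```

```bash
python3 -c "
from h import *
o=observe();print(pc(o['ee_pos']),o['contact_force'],o['moment'])
for u,n in((-53,-6.5),(-31,0),(-20,5),(-8,6.5),(0,6.5)): print(go(W(u,24.2,n),tool()))"
```

```text
[-53.5  21.9  31.1] [ 0.29288545  0.30785281 -0.2110155 ] [0.09527584 0.4022859  0.06233436]
[3.757, -0.065, 0.253, 0.001, -0.008, -0.003]
[3.101, -2.263, 0.245, 0.001, -0.008, -0.003]
[2.597, -3.361, 0.24, 0.001, -0.008, -0.003]
[2.444, -4.561, 0.237, 0.001, -0.008, -0.003]
[2.442, -5.361, 0.236, 0.001, -0.008, -0.003]
```

send_rows(deltas=[[1.5,0,0.25,0,-0.01,0,0],[3,0,0.25,0,-0.01,0,0],[3.75,0,0.25,0,-0.01,0,0],[3.75,-0.5,0.25,0,-0.01,0,0],[3.6,-1.2,0.25,0,-0.01,0,0],[3.1,-2.2,0.25,0,-0.01,0,0],[2.7,-3,0.25,0,-0.01,0,0]])

```text
time: 22.23
ee_pos: [572.9, 283.3, 60.2]
ee_rot: [[0.448, -0.89, -0.086], [0.04, -0.076, 0.996], [-0.893, -0.449, 0.002]]
contact_force: [-3.0, -1.1, -1.1]
width: 0.3
```

```bash
python3 m.py w13 24; python3 -c "
from h import *
for u,n in((-10,6.5),(0,6.5)): print(go(W(u,24.2,n),tool()))"
```

```text
[-24.6  25.3   4.9] [-3.  -1.1 -1.1] [-0.1   0.83 -0.11]
col 274 [(130, 160), (132, 160), (134, 160), (136, 160), (138, 160), (140, 160), (142, 159), (144, 159), (146, 158), (148, 158), (150, 158), (152, 158), (154, 158), (156, 158), (158, 158), (160, 157), (162, 157), (164, 157), (166, 157), (168, 157), (170, 158), (172, 158), (174, 158), (176, 158), (178, 158), (180, 158), (182, 158), (184, 158), (186, 158), (188, 158), (190, 158), (192, 158), (194, 158), (196, 159), (198, 221), (200, 228), (202, 222), (204, 209), (206, 45), (208, 45), (210, 45), (212, 44), (214, 44), (216, 44), (218, 44), (220, 44), (222, 103), (224, 135), (226, 143), (228, 158), (230, 141), (232, 139), (234, 140), (236, 139), (238, 139), (240, 144), (242, 107), (244, 69), (246, 66), (248, 63)]
-75 [211.6 236.5] -70 [215.5 239.2] -65 [220.2 242.4] -60 [225.6 245.9] -55 [231.8 249.9] -50 [238.6 254.2] -45 [246.  258.9] -40 [254.  263.9] -35 [262.4 269.1] -30 [271.3 274.6] -25 [280.4 280.1] -20 [289.6 285.8] -15 [298.9 291.5] -10 [308.1 297.1] 
[-0.099, -1.148, -0.121, 0.002, 0.004, -0.002]
[-0.1, -2.148, -0.123, 0.002, 0.004, -0.002]
```

send_rows(deltas=[[-0.1,-0.7,-0.1,0,0,0,0],[-0.15,-1.3,-0.1,0,0,0,0],[-0.15,-1.9,-0.1,0,0,0,0],[-0.1,-2.5,-0.1,0,0,0,0],[-0.1,-2.6,-0.1,0,0,0,0],[-0.1,-2.6,-0.1,0,0,0,0]])

```text
time: 22.78
ee_pos: [598.7, 284.6, 75.1]
ee_rot: [[0.451, -0.888, -0.084], [0.041, -0.073, 0.996], [-0.891, -0.453, 0.003]]
contact_force: [0.3, 0.5, -0.8]
width: 0.3
```

```bash
python3 m.py w14 24
```

```text
[ 5.2 24.5  6.4] [ 0.3  0.5 -0.8] [-0.01  0.38 -0.02]
col 276 [(130, 151), (132, 152), (134, 216), (136, 225), (138, 218), (140, 208), (142, 71), (144, 45), (146, 45), (148, 44), (150, 44), (152, 44), (154, 44), (156, 46), (158, 124), (160, 133), (162, 150), (164, 138), (166, 134), (168, 134), (170, 134), (172, 134), (174, 134), (176, 133), (178, 134), (180, 133), (182, 122), (184, 42), (186, 42), (188, 43), (190, 48), (192, 225), (194, 227), (196, 228), (198, 229), (200, 231), (202, 231), (204, 232), (206, 233), (208, 234), (210, 235), (212, 194), (214, 39), (216, 38), (218, 87), (220, 239), (222, 128), (224, 145), (226, 151), (228, 153), (230, 150), (232, 133), (234, 243), (236, 241), (238, 32), (240, 40), (242, 40), (244, 66), (246, 66), (248, 65)]
-75 [151.3 179.3] -70 [154.2 181.4] -65 [158. 184.] -60 [162.5 187. ] -55 [167.8 190.5] -50 [173.9 194.4] -45 [180.7 198.7] -40 [188.2 203.3] -35 [196.3 208.3] -30 [204.8 213.6] -25 [213.8 219. ] -20 [223.  224.7] -15 [232.4 230.4] -10 [241.9 236.2]
```

send_rows(deltas=[[-2,0,0,0,0,0,0],[-5,0,1,0,0,0,0],[-8,-1,3,0,0,0,0],[-10,-1.5,3.3,0,0,0,0],[-10,-1.5,3.3,0,0,0,0]])

```text
time: 23.25
ee_pos: [563.9, 318.7, 176.2]
ee_rot: [[0.456, -0.886, -0.088], [0.047, -0.075, 0.996], [-0.889, -0.458, 0.007]]
contact_force: [0.5, 1.1, 0.1]
width: 0.4
```

```bash
python3 - <<'E'
from h import *
o=observe();print(pc(o['ee_pos']),o['contact_force'])
g=grab_frame('wrist');np.savez("pics/w15.npz",R=g["R"],t=g["t"],K=g["camera_matrix"],d=g["distortion"]);cv2.imwrite("pics/w15raw.png",g["image"])
im=g["image"][70:250,140:420];cv2.imwrite("pics/w15.png",cv2.resize(im[::-1,::-1],(784,504),interpolation=2))
E
```

```text
[ 22.6  61.4 111. ] [0.53886513 1.08816522 0.08120974]
```

View pics/w15.png

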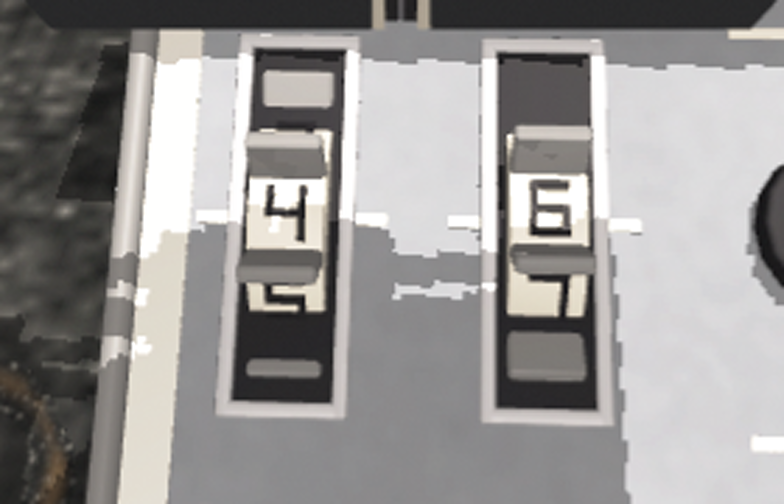

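Flipped view: tens shows 4 at (285,212), units shows 6 at (550,208), with marks at rows 217/222. Checking the centring numerically, allowing for parallax.

```bash
python3 - <<'E'
from h import *
z=np.load("pics/w15.npz");f=dict(camera_matrix=z["K"],distortion=z["d"],R=z["R"],t=z["t"])
def raw(x,y): return np.array([419.5-x/2.8,249.5-y/2.8])
def cr(p): return np.c_[(419.5-p[:,0])*2.8,(249.5-p[:,1])*2.8].round()
for nm,x,y in(("T1",210,216),("T2",372,219),("U1",465,221),("U2",625,226)): print(nm,onpanel(f,raw(x,y),0).round(1))
for Y,u0 in((92,2.7),(24.2,2.7)):
  for a in(-30,-25,-22.5,-20,-4,-2,0,2,4,18,20,22.5,25):
    s,c=np.sin(np.radians(a)),np.cos(np.radians(a));p=cr(proj(f,[W(u0+45*s,Y,-14+45*c),W(u0+30*s,Y,-14+30*c),W(u0+45*s+2.5*c,Y,-14+45*c-2.5*s),W(u0+45*s-2.5*c,Y,-14+45*c+2.5*s)]))
    print(Y,a,"tip",p[0],"face",p[1],"tip up edge",p[2,1],"tip down edge",p[3,1])
E
```

```text
T1 [  3.5 113.6]
T2 [ 2.7 69.7]
U1 [ 2.2 44.6]
U2 [0.9 1.6]
92 -30 tip [275. 294.] face [283. 269.] tip up edge 284.0 tip down edge 303.0
92 -25 tip [275. 278.] face [282. 260.] tip up edge 269.0 tip down edge 288.0
92 -22.5 tip [275. 271.] face [282. 255.] tip up edge 260.0 tip down edge 281.0
92 -20 tip [275. 263.] face [282. 250.] tip up edge 252.0 tip down edge 273.0
92 -4 tip [275. 210.] face [282. 217.] tip up edge 200.0 tip down edge 221.0
92 -2 tip [275. 204.] face [283. 213.] tip up edge 194.0 tip down edge 214.0
92 0 tip [275. 198.] face [283. 209.] tip up edge 187.0 tip down edge 208.0
92 2 tip [276. 191.] face [283. 205.] tip up edge 181.0 tip down edge 201.0
92 4 tip [276. 185.] face [283. 201.] tip up edge 175.0 tip down edge 195.0
92 18 tip [278. 144.] face [284. 174.] tip up edge 135.0 tip down edge 153.0
92 20 tip [279. 139.] face [285. 171.] tip up edge 130.0 tip down edge 147.0
92 22.5 tip [279. 132.] face [285. 167.] tip up edge 124.0 tip down edge 140.0
92 25 tip [280. 126.] face [285. 163.] tip up edge 118.0 tip down edge 134.0
24.2 -30 tip [556. 294.] face [548
[... 297 characters left out ...]
ip [556. 211.] face [548. 217.] tip up edge 200.0 tip down edge 221.0
24.2 -2 tip [556. 204.] face [548. 213.] tip up edge 194.0 tip down edge 215.0
24.2 0 tip [556. 198.] face [548. 209.] tip up edge 188.0 tip down edge 208.0
24.2 2 tip [556. 191.] face [548. 205.] tip up edge 181.0 tip down edge 201.0
24.2 4 tip [555. 185.] face [548. 201.] tip up edge 175.0 tip down edge 195.0
24.2 18 tip [553. 144.] face [546. 174.] tip up edge 135.0 tip down edge 153.0
24.2 20 tip [552. 139.] face [546. 171.] tip up edge 130.0 tip down edge 147.0
24.2 22.5 tip [552. 132.] face [546. 167.] tip up edge 124.0 tip down edge 140.0
24.2 25 tip [551. 126.] face [545. 163.] tip up edge 118.0 tip down edge 134.0
```

Both digits are centred to within about 3° (tens ≈ −2°, units ≈ +1°). Now the start button.

```bash
python3 -c "
from h import *
print(go(W(0,-55,30),tool()),go(W(0,-55,8),tool()))"
```

```text
[7.799, 2.199, -11.46, 0.002, 0.007, 0.003] [9.999, 2.205, -11.475, 0.002, 0.007, 0.003]
```

send_rows(deltas=[[0,1,-4,0,0,0,0],[0,2.2,-8,0,0.01,0,0],[1,2.2,-11.4,0,0.01,0,0],[4.5,2.2,-11.5,0,0.01,0,0],[7.8,2.2,-11.5,0,0.01,0,0],[7.8,2.2,-11.5,0,0.01,0,0]])

```text
time: 23.8
ee_pos: [589.7, 199.0, 87.4]
ee_rot: [[0.449, -0.89, -0.076], [0.028, -0.071, 0.997], [-0.893, -0.45, -0.007]]
contact_force: [-0.6, -0.4, -0.1]
width: 0.1
```

```bash
python3 -c "
from h import *
o=observe();print(pc(o['ee_pos']),o['contact_force'])
print(go(W(0,-55,10),tool()))"
```

```text
[ -3.4 -60.   24.6] [-0.61427387 -0.387085   -0.10401956]
[1.456, -0.344, 0.514, -0.001, -0.008, -0.004]
```

send_rows(deltas=[[0,-0.3,0.5,0,-0.01,0,0],[0.6,-0.35,0.5,0,-0.01,0,0],[1.2,-0.35,0.5,0,-0.01,0,0],[1.2,-0.35,0.5,0,-0.01,0,0]])

```text
time: 24.13
ee_pos: [598.1, 205.0, 78.3]
ee_rot: [[0.449, -0.89, -0.081], [0.039, -0.072, 0.997], [-0.893, -0.451, 0.002]]
contact_force: [-0.5, -0.2, -0.2]
width: 0.4
```

```bash
python3 -c "
from h import *
o=observe();print(pc(o['ee_pos']),o['contact_force'])
print(go(W(0,-55,5),tool()))"
```

```text
[  0.3 -54.7  12.5] [-0.51700048 -0.16088962 -0.2077402 ]
[0.75, 0.03, -0.028, -0.001, 0.002, -0.004]
```

send_rows(deltas=[[0.4,0,0,0,0,0,0],[0.8,0,0,0,0,0,0],[0.8,0,0,0,0,0,0]])

```text
time: 24.38
ee_pos: [602.1, 205.9, 71.4]
ee_rot: [[0.45, -0.889, -0.082], [0.039, -0.072, 0.997], [-0.892, -0.451, 0.003]]
contact_force: [-0.8, 0.4, 4.0]
width: 0.7
```

send_rows(deltas=[[0.15,0,0,0,0,0,0],[0.3,0,0,0,0,0,0],[0.3,0,0,0,0,0,0]])

```text
time: 24.63
ee_pos: [602.9, 206.0, 70.0]
ee_rot: [[0.451, -0.889, -0.082], [0.039, -0.073, 0.997], [-0.892, -0.453, 0.001]]
contact_force: [-14.3, -5.4, 21.3]
width: 0.6
```

```bash
python3 -c "
from h import *
o=observe();print(pc(o['ee_pos']),o['contact_force'])"
```

```text
[  0.9 -54.1   2.9] [-14.25482238  -5.43753696  21.32669975]
```

send_rows(deltas=[[0.1,0,0,0,0,0,0],[0.15,0,0,0,0,0,0],[0.15,0,0,0,0,0,0]])

```text
time: 24.88
ee_pos: [603.0, 206.0, 69.9]
ee_rot: [[0.453, -0.888, -0.083], [0.038, -0.074, 0.997], [-0.891, -0.454, 0.0]]
contact_force: [-13.9, -5.6, 23.5]
width: 0.3
```

send_rows(deltas=[[-0.15,0,0,0,0,0,0],[-0.25,0,0,0,0,0,0],[-0.25,0,0,0,0,0,0]])

```text
time: 25.13
ee_pos: [601.7, 205.9, 72.5]
ee_rot: [[0.453, -0.888, -0.083], [0.038, -0.074, 0.997], [-0.891, -0.454, 0.0]]
contact_force: [-2.5, -1.4, 3.3]
width: 0.6
```

send_rows(deltas=[[-0.2,0,0,0,0,0,0],[-0.2,0,0,0,0,0,0]])

```text
time: 25.3
ee_pos: [600.7, 205.8, 74.4]
ee_rot: [[0.453, -0.888, -0.083], [0.038, -0.074, 0.997], [-0.891, -0.454, 0.0]]
contact_force: [-2.6, 0.2, 0.7]
width: 0.5
```

send_rows(deltas=[[-0.2,0,0,0,0,0,0],[-0.2,0,0,0,0,0,0]])

```text
time: 25.47
ee_pos: [599.8, 205.9, 76.4]
ee_rot: [[0.453, -0.888, -0.083], [0.038, -0.074, 0.997], [-0.891, -0.454, 0.0]]
contact_force: [0.4, 0.2, 0.2]
width: 0.4
```

send_rows(deltas=[[-0.2,0,0,0,0,0,0],[-0.2,0,0,0,0,0,0]])

```text
time: 25.63
ee_pos: [599.0, 205.8, 78.3]
ee_rot: [[0.453, -0.888, -0.083], [0.038, -0.073, 0.997], [-0.891, -0.455, 0.0]]
contact_force: [-0.0, 0.9, -0.1]
width: 0.6
```

Spring force fades from 4 N to 0 over about 6 mm of travel, then a hard stop at 26 N: the button went fully in and has come back. Withdrawing and taking the last look.

send_rows(deltas=[[-3,0,0,0,0,0,0],[-6,0,1,0,0,0,0],[-9,-1,4,0,0,0,0],[-10,-2,7.5,0,0,0,0],[-10,-2,9,0,0,0,0],[-10,-2,9,0,0,0,0]])

```text
time: 26.13
ee_pos: [563.6, 298.8, 178.8]
ee_rot: [[0.455, -0.886, -0.088], [0.045, -0.076, 0.996], [-0.889, -0.457, 0.005]]
contact_force: [-0.4, -0.4, -0.1]
width: 0.9
```

```bash
python3 - <<'E'
from h import *
o=observe();print(pc(o['ee_pos']),o['contact_force'])
g=grab_frame('wrist');s=grab_frame('side')
a=cv2.resize(g["image"][70:250,60:420][::-1,::-1],(520,260),interpolation=2)
b=cv2.resize(s["image"][170:370,200:450],(625,500),interpolation=2)
out=np.zeros((600,800,3),np.uint8)
out[:300,:600]=cv2.resize(g["image"][70:250,60:420][::-1,::-1],(600,300),interpolation=2)
out[300:,:375]=cv2.resize(s["image"][190:390,200:450],(375,300),interpolation=2)
cv2.imwrite("pics/fin.png",out)
im=g["image"].astype(int);ys,xs=np.where(im[:,:,1]>im[:,:,2]+60);print("green",xs.mean(),ys.mean(),proj(g,[W(0,-55,24),W(0,-55,18)]))
E
```

```text
[ 22.1  41.6 114.2] [-0.42400557 -0.35857355 -0.06162439]
green 142.01059494702525 170.8247758761206 [[137.89871739 172.92274911]
 [140.81687474 171.48599478]]
```

View pics/fin.png

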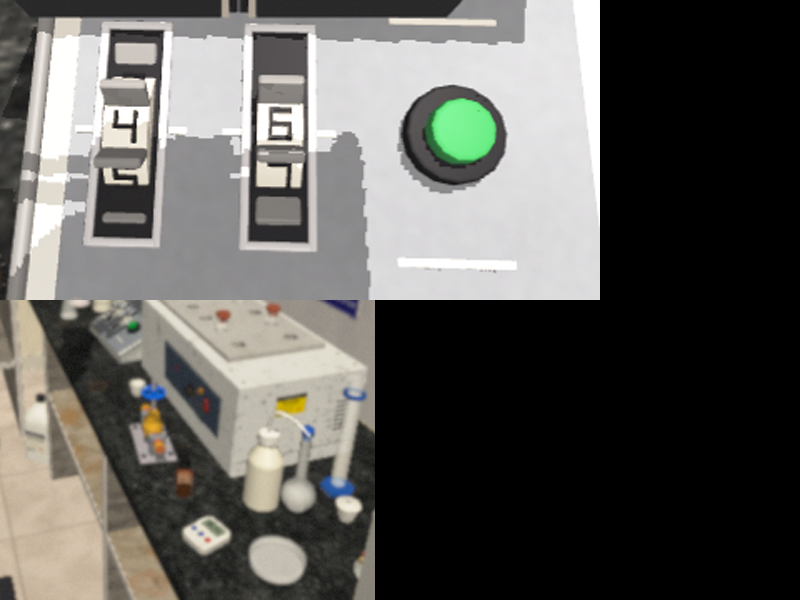

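The last view shows 4 at (125,127), 6 at (280,123), the button out at (463,130), and the crucible, dropper and timer standing as before. Handing in.

```bash
python3 -c "
from h import *
hand_in()"
```

```text
the job is handed in; nothing more can be done
```

The job is done in the order asked and handed in, after about 26 s of the 69 s allowed.

**What I did**
- **Valve:** I turned the handwheel anticlockwise in two strokes. A third grip met about 0.9 N·m at once, so it was at its stop. The white dot read only about 126° ± 4° against the expected 132°; I trusted the stop.
- **Code wheels:** I rolled the tens wheel to 4, then the units wheel to 6. The last check put the tens about 2–3° short of centre and the units about 1° past it. I did not correct the tens afterwards, to keep the order.
- **Start button:** I pressed it until it hit its hard stop at about 26 N, then let it go. The spring force faded out over about 6 mm as it came back, and the last picture shows it out.

**Checks that disagreed or went wrong**
- **Fingertip position:** the fingertips proved to be about 15.5 mm behind the reported TCP, not 17 mm ahead. The first close on the handwheel therefore passed just above the rim.
- **High contact force:** while calibrating this, the closed fingertips pressed the bare panel with about 78 N. That is under the 120 N wrist limit. I saw only the fingertips in contact, so the 40 N limit for the arm and gripper body should not apply, but I did not confirm it.
- **Bystanders:** the crucible, dropper and timer look unmoved in the last side view. I did not check the flask separately.

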